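Snap a ferrule into the tip clamp and keep it pressed

TASK

Push the half-open copper cap of the tip clamp back past upright, out of the way. Then take the horn-coloured ferrule out of the rosewood block and press it, stud down, into that clamp until it snaps in and its flange sits flush on the mouth; do not let go: finish while the gripper still holds it pressed firmly down, so the adhesive can take. Leave the other two clamps' caps shut and the other things on the bench as they are.

Things in the scene. Friction and masses are not known exactly. Their poses are not given: they have to be found in the camera images.
- clamp_a_mouth (a point): centre of the mouth of the target clamp: the one of three steel clamps with a copper cap, half open (the others have grey caps, shut). Upright steel tube, 36 mm outside, 20 mm bore 30 mm deep; mouth 70 mm above the bench, on a 20 mm high rail, 120 mm from clamp to clamp along y. z is up; the cap's hinge lies along y, 24 mm towards +x of this frame and 1 mm above the mouth
- clamp_a_cap (a joint): angle of the copper cap (rad): 0 shut flat on the mouth, 1.57 upright, 2.5 fully back. Stays where it is left (a push of about 0.5 N at the edge moves it). Round plate 36 mm in diameter, 4 mm thick, reaching 42 mm from the hinge; opens up and away towards the +x side of the clamp
- cap_edge (a point): middle of the free edge of the copper cap, 42 mm from its hinge
- ferrule_mid (a point): ferrule, point on its axis 46 mm above its lower end; 70 mm tall, about 40 g, upright in the rosewood block, z up its axis. From below: steel stud 22 mm long (nose 7 mm wide, widening to a 16 mm bead at 10 to 12 mm, then a 10 mm neck), steel flange 28 mm wide (22 to 26 mm up), horn-coloured sleeve 18 mm wide (26 to 64 mm up; grip here), brown leather tip on top
- ferrule_flange (a point): centre of the underside of the ferrule's flange, 24 mm below ferrule_mid; comes to the clamp's mouth when home. Two sprung balls in the clamp, 5 mm below its mouth, catch the stud's bead: the push rises to about 5 to 15 N and drops suddenly with some 4 to 8 mm of travel left; then the flange lands on the mouth and stops hard
- block: dark rosewood shaping block, fixed, 80 x 80 x 34 mm, origin at the centre of its underside; a 19 mm hole 24 mm deep in its top holds the ferrule's stud loosely, its flange resting on the block's top
- clamp_b_cap (a joint): angle of the grey cap of another clamp, 0 = shut; leave it shut
- clamp_c_cap (a joint): angle of the grey cap of the third clamp, 0 = shut; leave it shut
- jar: small amber glass jar with black lid, 48 mm in diameter, 55 mm tall, origin under its centre; leave it alone
- chalk: blue chalk block 30 x 30 x 27 mm, origin under its centre; leave it alone
- pick: copper tip pick lying on the bench, 142 mm long, 30 mm wide at the head, 12 mm high, long axis x; leave it alone
- brush: brush with wooden handle lying on the bench, about 200 mm long along x, origin under its middle; leave it alone
There are look-alikes about, which are no part of the job. What is shaped like the part that bears ferrule_mid but red is not meant.

How it is judged:
By the outcome, as a careful person would: the job done as asked, in the order asked, and still so for the second after the job is handed in, while the arm keeps its last pose, push and grip.
It also fails if it takes over 56 s, if anything falls off the work surface, if the arm or the gripper's body presses on something with over 40 N, if the wrist force passes 120 N, or if a joint passes its speed limit or range.

ROBOT

A 6-joint arm with a two-finger parallel gripper is mounted at the origin on the work surface. World frame = base frame: x ahead of the robot, y to its left, z up, the work surface at z = 0. Lengths are in m, angles in rad, forces in N, time in s.
With the tool pointing down it reaches from about 0.425 to 1.125 m from the base axis. Payload 14.9 kg.
Tool frame: the origin (TCP) lies midway between the tips of the shut fingers; the grasp point (between the pads) lies 19 mm behind it (tcp_to_grasp is the distance from the TCP to the grasp point, in m); z points along the fingers, y is the direction in which the jaws open and shut (so a half turn about z gives the same grasp; the last joint's range is limited). The gripper opens to 91 mm and grips with 3 to 60 N. Pads are 32 mm wide; open, the fingers measure 118 mm over their backs; the gripper's body (76 mm by 178 mm) begins 60 mm behind the grasp point.
Start: joints at [-1.376, 0.379, 1.734, -0, 1.028, -0.033], TCP at [0.158, -0.682, 0.187] pointing down, gripper open.
Joint ranges: [-2.77, 2.77], [-0.74, 2.19], [0, 2.66], [-1.06, 4.2], [0.31, 2.87], [-3.08, 3.08]. Speed limits (rad/s): [1.89, 1.89, 2.39, 3.14, 3.14, 3.14].

INTERFACE

Orientations are given as [roll, pitch, yaw] about the fixed x, y, z axes, in that order (R = Rz(yaw) Ry(pitch) Rx(roll)).
In Python, from cell import get_state, get_image, camera_model, job_done, tcp_to_grasp gives the robot as it stands.
- The arm moves only by the shell command python3 -m jog 'ROWS' [FORCE]. ROWS is JSON, a list that holds one entry, the list of rows, each a list of 5 numbers: the closure, from -1 (fully open) to 1 (shut), then the shift along the tool's x, y, z in cm, then the turn about the tool's z in rad. A call has exactly 10 rows; each row shifts and turns the pose as measured when the row begins, along the tool's axes as they then stand; what a row does not reach is not made up. A row lasts 1/10 s, in which the tool goes at most 50 mm and 8.59 degrees, less where a joint would pass 70% of its speed; a pose out of reach is approached as far as the arm can. A call is refused whole if a number of a shift passes 5 or a number of a turn 0.15, either way. A call with a gripper value outside its range is refused whole. The fingers move at their own pace and stop on an object; FORCE is the grip in N (left out, the last holds). Time passes only in rows, so rows that do not move let the fingers close, or fill a call up. It gives the time, the measured TCP pose, the force and the opening at its end, in the units of the state.
- get_state(): the state, without advancing time (a new reading comes with each control period).
- get_image(name): name is "scene" or "top" or "wrist"; returns the picture (400x640x3 uint8, blue, green, red); there is no depth.
- camera_model(name): a dict with "fx", "fy", "cx", "cy" (pixels), "D" ([k1, k2, p1, p2, k3] as OpenCV has them; the pictures are not rectified), "pose" (4x4, takes a point from camera to world coordinates). Camera axes: x right, y down, z forward; pixel columns grow to the right and rows downward; lengths in m; the calibration is good to about 2 mm. A picture is of the moment at which its call begins: read the wrist's pose just before it. camera_model takes no time and is no camera call; for the wrist camera it gives the pose at the moment of the call.
- job_done(): hands the job in, once; it reports no verdict.
The state is a dict: "clock": time; "q": joint angles; "joint_vel": joint speeds; "joint_torque": joint torques, N m; "tcp_pos": TCP position; "tool_rot": TCP orientation; "contact_force": force on the tool from outside, world axes, zero at the start; "wrist_torque": the same for the moment, N m; "finger_gap": finger opening in m.
Only numpy, scipy, OpenCV 4.12 (cv2) and the standard library are available. Lean on these libraries where they do the work, as an engineer would, in place of code of your own. Each camera call takes 0.05 s, during which the arm holds its last target.

## Working session

There is one attempt and no reset: what is moved stays moved. The work goes in short steps, Python scripts to look and compute and a shell command to move; the robot and the scene stay as the last step left them, time stands still between calls to the robot, and variables do not carry over. Pictures are saved under pics/ and viewed, and the job is handed in when it is done.

```bash
mkdir -p pics; ls; python3 - <<'E'
from cell import *
import cv2, numpy as np
print(get_state()); print(tcp_to_grasp)
for n in ("scene","top","wrist"):
    m=camera_model(n); im=get_image(n); cv2.imwrite(f"pics/{n}0.png",im); print(n,m)
E
```

```text
pics
{'clock': 0.0, 'q': array([-1.37630902e+00,  3.79401847e-01,  1.73479200e+00, -1.22346069e-05,
        1.02852378e+00, -3.33526910e-02]), 'joint_vel': array([ 1.11589303e-03, -3.33872809e-06,  5.69667670e-04, -8.97669660e-04,
        1.42909456e-03, -1.73340798e-04]), 'joint_torque': array([ 1.70136711e-03, -7.63727045e+01, -4.34370983e+01,  6.51535532e-02,
        4.24689625e-02, -7.62457762e-05]), 'tcp_pos': array([ 0.15798192, -0.68148693,  0.18628742]), 'tool_rot': array([-3.14046795e+00, -2.70476097e-05,  2.27846302e-01]), 'contact_force': array([-0.05531709, -0.24245014,  0.40484542]), 'wrist_torque': array([ 0.02133459, -0.01169152, -0.01655671]), 'finger_gap': 0.09133191637717818}
0.0188
scene {'fx': 440.7047179280795, 'fy': 440.7047179280795, 'cx': 327.3893817147277, 'cy': 194.9768456557887, 'D': array([-0.04501613,  0.        ,  0.        ,  0.        ,  0.        ]), 'pose': array([[ 0.68374048,  0.52811114, -0.50358473,  0.97429251],
       [ 0.72949985, -0.47752719,  0.48969149, -0.480661  ],
       [ 0.01813613, -0.70218688, -0.71176167,  0.74040847],
       [ 0.  
[... 324 characters left out ...]
 0.00690443,  0.01970188, -0.01080265],
       [-0.02062708, -0.18120814, -0.98322842,  1.1577383 ],
       [ 0.        ,  0.        ,  0.        ,  1.        ]])}
wrist {'fx': 332.9600610209274, 'fy': 332.9600610209274, 'cx': 316.2573999233864, 'cy': 202.27072545602726, 'D': array([-0.03781127,  0.        ,  0.        ,  0.        ,  0.        ]), 'pose': array([[ 2.26436108e-01, -9.35353177e-01, -2.71737234e-01,
         2.35109277e-01],
       [-9.74025578e-01, -2.17711427e-01, -6.22567820e-02,
        -6.63159770e-01],
       [-9.28222232e-04,  2.78776200e-01, -9.60355647e-01,
         3.85296607e-01],
       [ 0.00000000e+00,  0.00000000e+00,  0.00000000e+00,
         1.00000000e+00]])}
```

View pics/scene0.png

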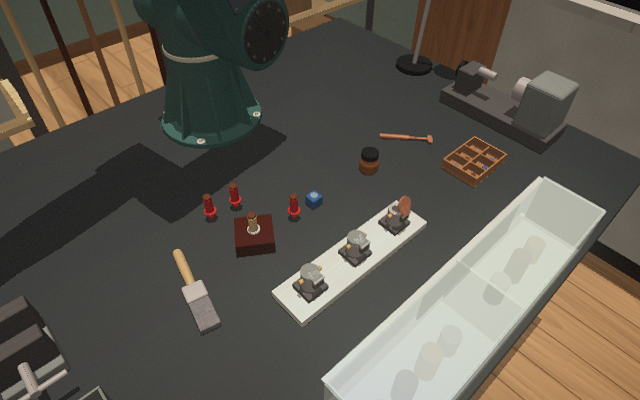

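View pics/top0.png

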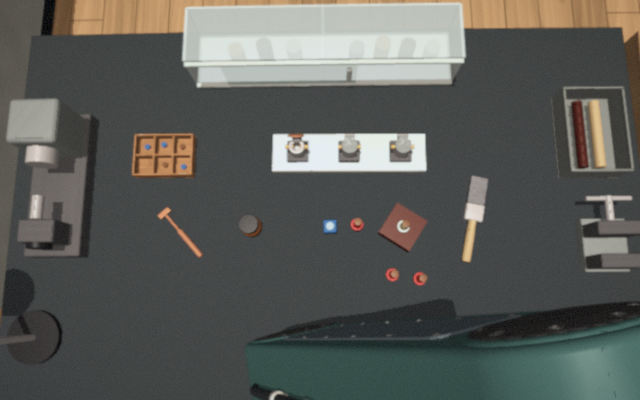

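View pics/wrist0.png

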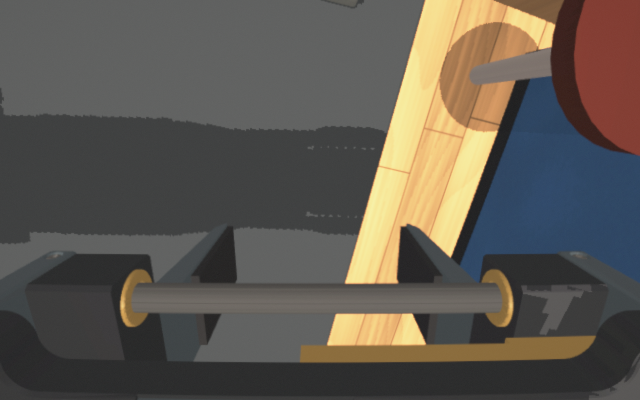

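```bash
cat > h.py <<'E'
from cell import *
import cv2, numpy as np
def ray(m,uv):
    K=np.array([[m['fx'],0,m['cx']],[0,m['fy'],m['cy']],[0,0,1]])
    p=cv2.undistortPoints(np.array([[uv]],float),K,m['D'])[0,0]
    P=m['pose']; return P[:3,3],P[:3,:3]@np.array([p[0],p[1],1])
def plane(m,uv,z):
    o,d=ray(m,uv); return o+d*(z-o[2])/d[2]
def tri(obs):
    A=np.zeros((3,3));b=np.zeros(3);L=[]
    for m,uv in obs:
        o,d=ray(m,uv); d=d/np.linalg.norm(d); Q=np.eye(3)-np.outer(d,d);A+=Q;b+=Q@o;L.append((o,Q))
    x=np.linalg.solve(A,b); return x,[float(np.linalg.norm(Q@(x-o))) for o,Q in L]
def proj(m,X):
    P=np.linalg.inv(m['pose']);K=np.array([[m['fx'],0,m['cx']],[0,m['fy'],m['cy']],[0,0,1]])
    return cv2.projectPoints(np.array([X],float),cv2.Rodrigues(P[:3,:3])[0],P[:3,3],K,m['D'])[0][0,0]
def crop(src,x0,y0,w,h,k,out):
    im=cv2.imread(src)[y0:y0+h,x0:x0+w]; cv2.imwrite(out,cv2.resize(im,None,fx=k,fy=k,interpolation=cv2.INTER_CUBIC))
E
python3 - <<'E'
from h import *
crop('pics/scene0.png',190,170,100,100,6,'pics/c1.png')
crop('pics/scene0.png',320,180,110,90,6,'pics/c2.png')
crop('pics/top0.png',265,120,170,150,4,'pics/c3.png')
E
```

```text
(no output)
```

View pics/c1.png

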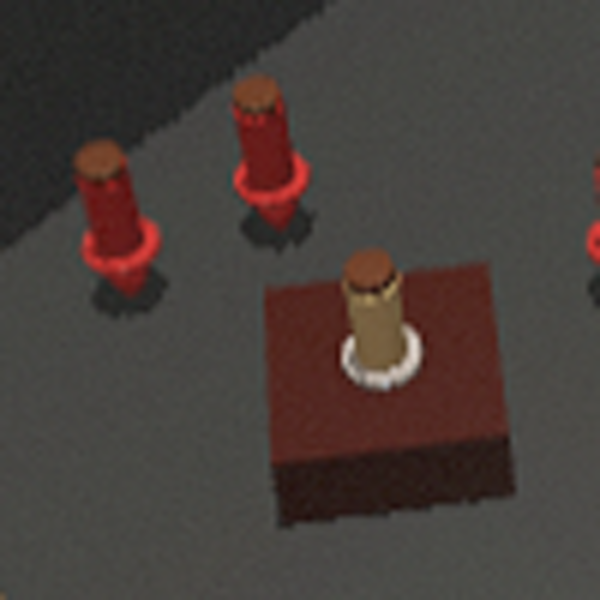

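View pics/c2.png

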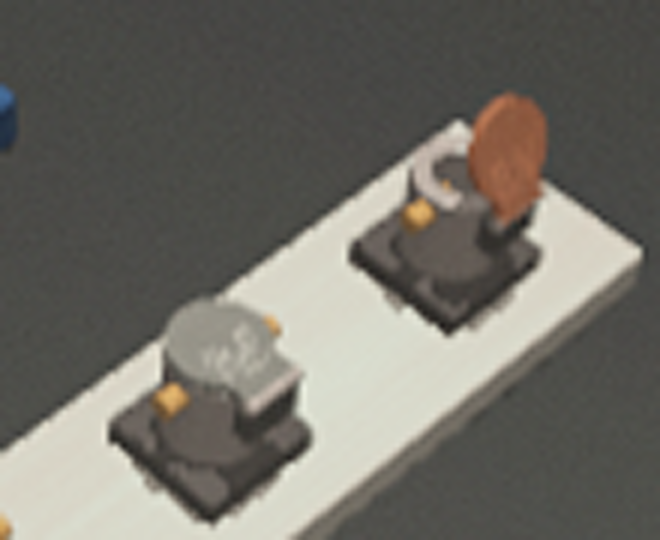

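View pics/c3.png

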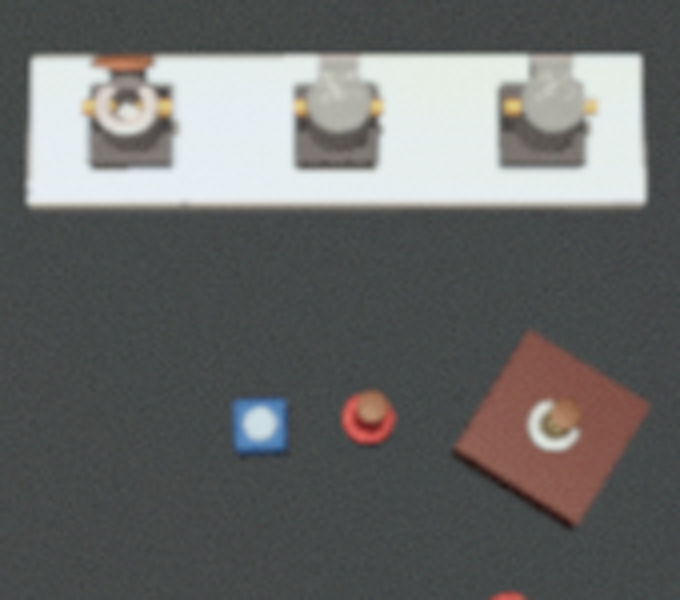

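```bash
python3 - <<'E'
from h import *
s=camera_model('scene');t=camera_model('top')
def c1(x,y):return (190+x/6,170+y/6)
def c2(x,y):return (320+x/6,180+y/6)
def c3(x,y):return (265+x/4,120+y/4)
print('mouth',plane(t,c3(126,107),.07))
print('b mouth cap',plane(t,c3(339,104),.074),plane(t,c3(553,104),.074))
print('flange',tri([(s,c1(382,355)),(t,c3(554,424))]))
print('leather top',tri([(s,c1(370,265)),(t,c3(564,411))]))
print('flange@.038',plane(t,c3(554,424),.038),plane(s,c1(382,355),.038))
m=np.array([*plane(t,c3(126,107),.07)])
h=m+[.024,0,.001]
for a in (.8,1,1.2,1.4):
    e=h+.042*np.array([-np.cos(a),0,np.sin(a)]); print(a,e,[(p-o)*k for p,o,k in((proj(s,e),(320,180),6),(proj(t,e),(265,120),4))])
print('jar',plane(t,(250,225),.05),'chalk',plane(t,(330,227),.02),'red',plane(t,c3(370,418),.024))
for c in [(530,331),(650,407),(576,527),(455,450)]: print(plane(t,c3(*c),.034))
E
```

```text
mouth [0.62191043 0.06063236 0.07      ]
b mouth cap [ 0.62129898 -0.0591636   0.074     ] [ 0.62022623 -0.17882457  0.074     ]
flange (array([ 0.44526911, -0.17849407,  0.03560484]), [0.000587649437592371, 0.0005876494375923918])
leather top (array([ 0.44567739, -0.17750767,  0.08179116]), [0.00021879915401378595, 0.00021879915401382837])
flange@.038 [ 0.44461897 -0.17863126  0.038     ] [ 0.44740784 -0.17904321  0.038     ]
0.8 [0.61664875 0.06063236 0.10112896] [array([451.45028538,  94.36736925]), array([122.31336179,  99.52389931])]
1 [0.62321774 0.06063236 0.10634178] [array([468.17361885,  93.83690773]), array([121.74929061,  85.1177768 ])]
1.2 [0.63069141 0.06063236 0.11014564] [array([486.64736828,  97.66560445]), array([121.36222062,  69.82493752])]
1.4 [0.63877181 0.06063236 0.11238889] [array([506.12140065, 105.78374956]), array([121.17045464,  54.31775181])]
jar [0.44730283 0.16514707 0.05      ] chalk [ 0.44587656 -0.01367924  0.02      ] red [ 0.45067977 -0.07633051  0.024     ]
[ 0.49856128 -0.16741715  0.034     ]
[ 0.45449528 -0.23357402  0.034     ]
[ 0.38711248 -0.1895527   0.034     ]
[ 0.43078143 -0.12319114  0.034     ]
```

```bash
python3 -m jog '[[[-1,2.5,-3,-0.3,0.12],[-1,3,-4,-0.3,0.108],[-1,3,-4,-0.3,0],[-1,3,-4,-0.3,0],[-1,3,-4,-0.3,0],[-1,3,-4,-0.3,0],[-1,3,-4,-0.3,0],[-1,3,-4,-0.3,0],[-1,2,-3,0,0],[-1,0,0,0,0]]]'; python3 - <<'E'
from h import *
print(get_state()['q'],get_state()['tool_rot']); print(camera_model('wrist')['pose']); cv2.imwrite('pics/w1.png',get_image('wrist'))
E
```

```text
clock: 1.15
tcp_pos: [0.4045, -0.3298, 0.2093]
tool_rot: [-3.14, 0.0, -0.013]
contact_force: [-0.7, -1.3, -0.7]
finger_gap: 0.0914
[-7.29445890e-01  6.73147999e-02  2.07721663e+00  1.59019174e-03
  9.98333386e-01  8.53746484e-01] [-3.13974958e+00  8.16334226e-05 -1.32582356e-02]
[[-0.0126811  -0.96025118 -0.27884919  0.48362613]
 [-0.99991759  0.01161998  0.005458   -0.330555  ]
 [-0.00200083  0.27889542 -0.96031939  0.40826576]
 [ 0.          0.          0.          1.        ]]
```

View pics/w1.png

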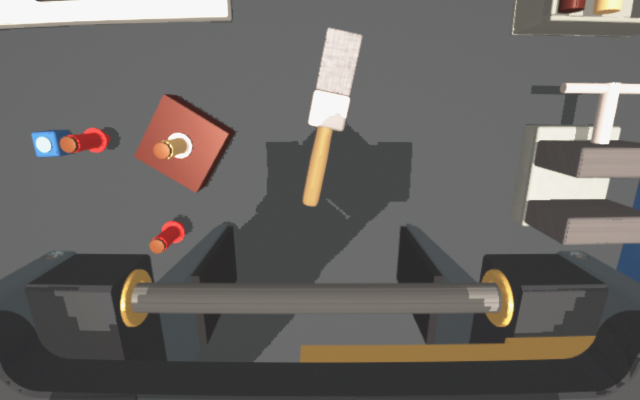

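```bash
python3 -m jog '[[[1,1.5,-4.5,0,-0.013],[1,1.5,-4.5,0,0],[1,1.5,-4.5,0,0],[1,1.5,-4.5,0,0],[1,1.5,-4.5,0,0],[1,1,-4.5,0,0],[1,1,-4.5,0,0],[1,1,-4.5,0,0],[1,1,-4.5,0,0],[1,0,-2,0,0]]]'; python3 - <<'E'
from h import *
np.save('w2pose',camera_model('wrist')['pose']);im=get_image('wrist');print(get_state()['tcp_pos']); cv2.imwrite('pics/w2.png',im)
E
```

```text
clock: 2.2
tcp_pos: [0.5253, 0.0974, 0.21]
tool_rot: [3.141, -0.002, -0.014]
contact_force: [-1.0, -1.1, -0.1]
finger_gap: 0.0139
[0.52493277 0.09846986 0.20988966]
```

View pics/w2.png

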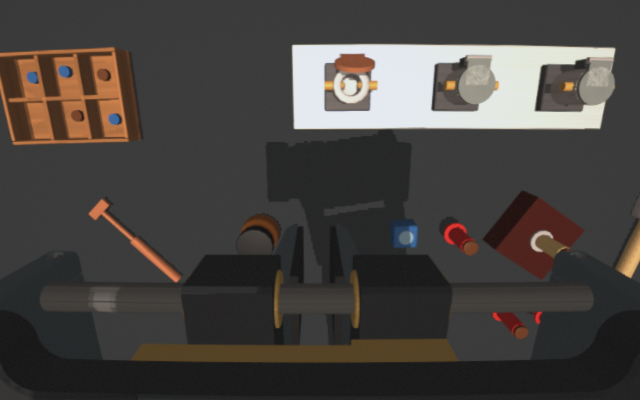

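```bash
python3 - <<'E'
from h import *
m=camera_model('wrist');im=get_image('wrist');print(m['pose'][:3,3],camera_model('wrist')['pose'][:3,3]); cv2.imwrite('pics/w3.png',im)
np.save('w3pose',m['pose'])
crop('pics/w3.png',310,40,90,80,8,'pics/c4.png')
crop('pics/top0.png',275,125,45,40,16,'pics/c5.png')
E
```

```text
[0.60367251 0.09818536 0.40898203] [0.60342809 0.09659431 0.40883065]
```

View pics/c4.png

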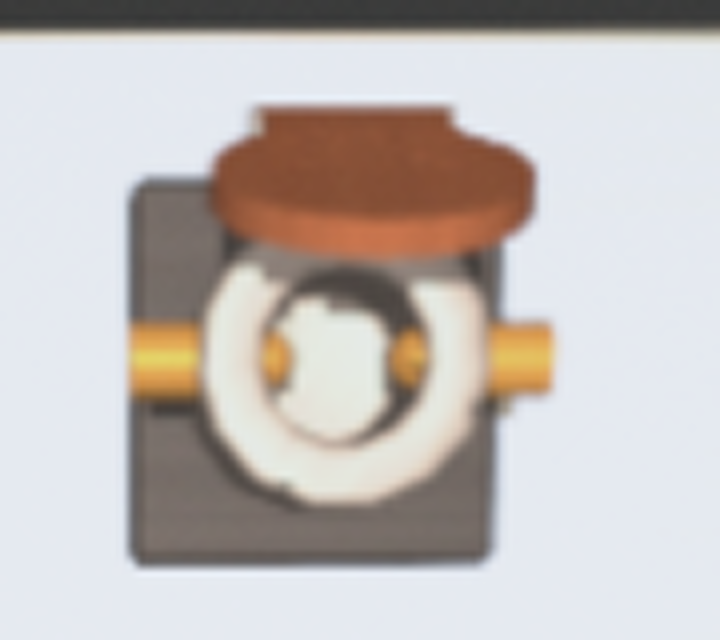

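View pics/c5.png

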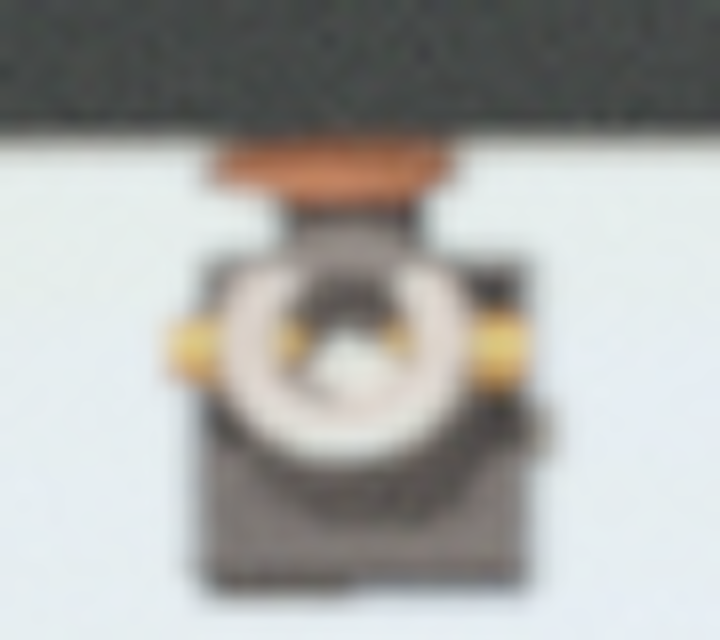

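```bash
python3 - <<'E'
from h import *
t=camera_model('top');w=camera_model('wrist');w['pose']=np.load('w3pose.npy');s=camera_model('scene')
a=(310+345/8,40+364/8); b=(296.56,146.9)
X,r=tri([(t,b),(w,a)]);print('mouth',X,r,plane(t,b,.07),plane(w,a,.07))
# verify radius: project circle
for m,n,(x0,y0,k) in((w,'w',(310,40,8)),(t,'t',(275,125,16)),(s,'s',(320,180,6))):
    M=np.array([X[0],X[1],.07])
    P=[(proj(m,M+[.018*np.cos(g),.018*np.sin(g),0])-[x0,y0])*k for g in np.arange(4)*np.pi/2]
    print(n,np.round(P).astype(int).tolist())
# cap nearest edge (wrist c4 (373,255) lower face edge; scene top c2 (510,95))
for a_ in (1.2,1.3,1.4,1.5):
    e=np.array([X[0]+.024-.042*np.cos(a_),X[1],.071+.042*np.sin(a_)])
    print(a_,e,(proj(w,e)-[310,40])*8,(proj(t,e)-[275,125])*16,(proj(s,e)-[320,180])*6)
E
```

```text
mouth [0.62352319 0.06115926 0.06307104] [0.000259402599016929, 0.00025940259901701556] [0.6215575  0.06049513 0.07      ] [0.62298049 0.0621119  0.07      ]
w [[355, 201], [204, 361], [351, 513], [502, 358]]
t [[341, 215], [213, 338], [340, 460], [468, 336]]
s [[496, 195], [489, 142], [417, 139], [422, 192]]
1.2 [0.63230416 0.06115926 0.11014564] [396.05636575 248.14429205] [321.65198854 187.99486441] [491.34359593  99.45865044]
1.3 [0.63628824 0.06115926 0.11146944] [398.35297091 206.57946638] [321.1659627  156.91868384] [501.02677348 103.00171952]
1.4 [0.64038457 0.06115926 0.11238889] [400.2052004  163.72738143] [320.88292217 125.97725888] [510.85837097 107.59298616]
1.5 [0.64455223 0.06115926 0.11289479] [401.57727792 120.17101207] [320.80608814  95.51529629] [520.73270473 113.19201997]
```

```bash
python3 -m jog '[[[1,2.5,1.5,0,0],[1,2.5,1.5,2,-0.014],[1,1.5,0.5,3,0],[1,0,0,3,0],[1,0,0,3,0],[1,0,0,1,0],[1,0,0,0.5,0],[1,0,0,0,0],[1,0,0,0,0],[1,0,0,0,0]]]'; python3 - <<'E'
from h import *
print(get_state()['tcp_pos'],get_state()['tool_rot'])
cv2.imwrite('pics/s4.png',get_image('scene'));crop('pics/s4.png',320,120,150,130,5,'pics/c6.png')
E
```

```text
clock: 3.3
tcp_pos: [0.5953, 0.0482, 0.0841]
tool_rot: [3.139, -0.007, -0.005]
contact_force: [-0.5, -0.1, 0.5]
finger_gap: 0.0004
[0.59530472 0.04822578 0.08408652] [ 3.13937575 -0.00655615 -0.0052417 ]
```

View pics/c6.png

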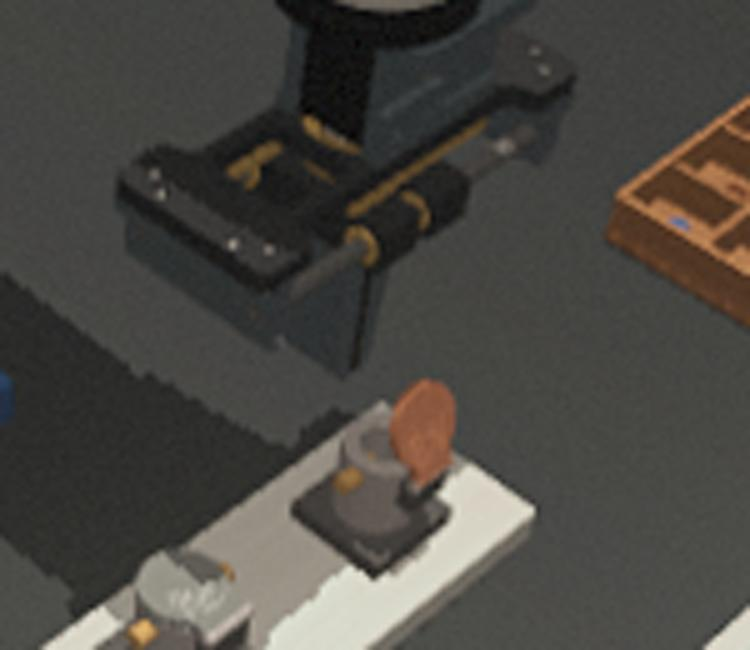

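```bash
python3 - <<'E'
from h import *
s=camera_model('scene')
print((proj(s,get_state()['tcp_pos'])-[320,120])*5, s['pose'][:3,3],(proj(s,[.5325,.0966,.209])-[320,120])*5)
for n in('scene','wrist'): cv2.imwrite(f'pics/{n}5.png',get_image(n))
print(get_state()['tcp_pos'],get_state()['clock'])
crop('pics/scene5.png',320,120,150,130,5,'pics/c6.png')
E
```

```text
[313.04838015 394.37413783] [ 0.97429251 -0.480661    0.74040847] [309.35979471  36.67898782]
[0.59520591 0.04840613 0.08380966] 3.45
```

View pics/c6.png

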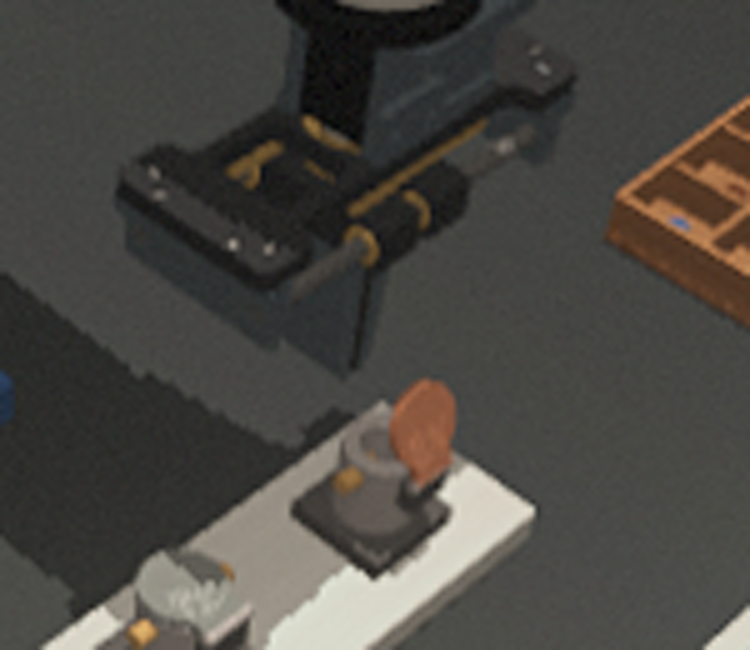

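View pics/wrist5.png

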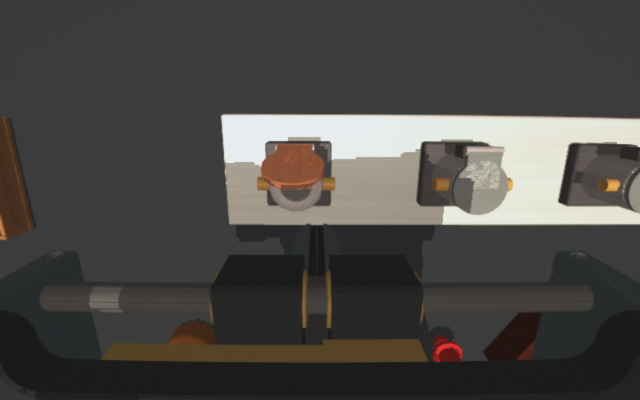

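```bash
python3 - <<'E'
from h import *
im=cv2.imread('pics/scene5.png')[150:230,350:430]
im=np.clip(im.astype(float)*2.5,0,255).astype('u1')
s=camera_model('scene');T=get_state()['tcp_pos']
im=cv2.resize(im,None,fx=7,fy=7,interpolation=cv2.INTER_CUBIC)
for dx in(-.016,0,.016):
  for dz in (0,.019):
    p=(proj(s,T+[dx,0,dz])-[350,150])*7; cv2.circle(im,tuple(int(v) for v in p),3,(0,255,0) if dz==0 else (255,0,255),-1)
cv2.imwrite('pics/c7.png',im)
E
```

```text
(no output)
```

View pics/c7.png

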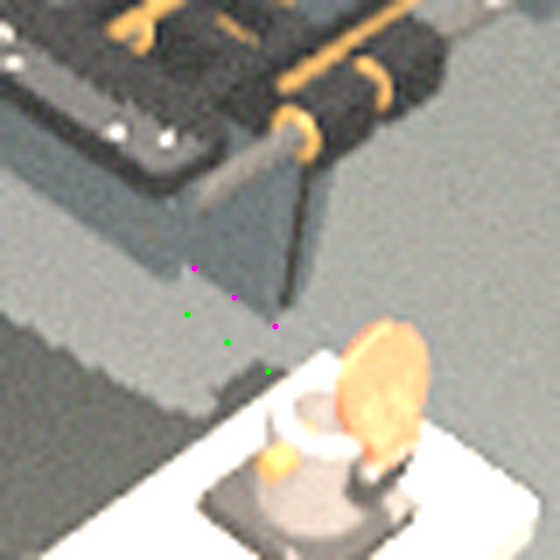

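```bash
python3 - <<'E'
from h import *
w=camera_model('wrist');T=get_state()['tcp_pos'];s=camera_model('scene')
for dx in(-.016,0,.016):
  for dz in (0,.01,.02): print(dx,dz,proj(w,T+[dx,0,dz]))
crop('pics/wrist5.png',250,180,140,100,5,'pics/c8.png')
# actual tip: front corner of seam in c7 (285,305), plus wrist
print(tri([(s,(350+285/7,150+305/7)),(w,(317,225))]),T)
E
```

```text
-0.016 0 [317.38095284 257.1877848 ]
-0.016 0.01 [317.4658914  264.07628102]
-0.016 0.02 [317.55897222 271.62647971]
0 0 [317.2935957  234.30707738]
0 0.01 [317.37642867 240.27643134]
0 0.02 [317.46742206 246.83506685]
0.016 0 [317.20209915 210.4336526 ]
0.016 0.01 [317.282464   215.38684318]
0.016 0.02 [317.37096106 220.84222383]
(array([0.61236678, 0.04876783, 0.11262372]), [0.0004917895920872154, 0.0004917895920873685]) [0.59520591 0.04840613 0.08380966]
```

View pics/c8.png

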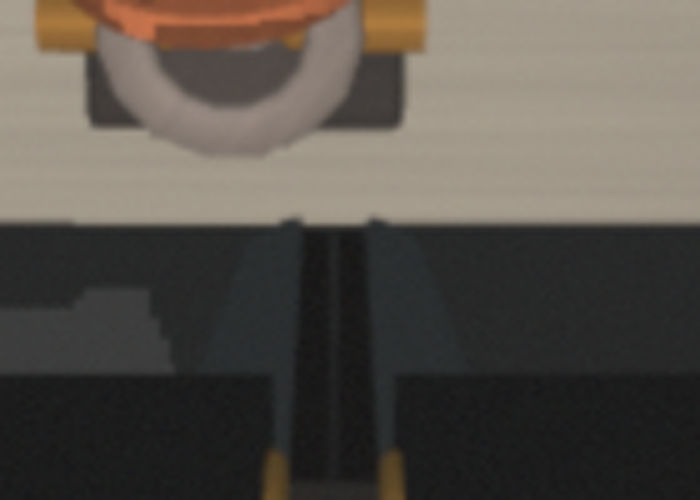

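```bash
python3 -m jog '[[[1,0,-1.3,0.4,0],[1,0,0,0,0],[1,1,0,0,0],[1,1,0,0,0],[1,1,0,0,0],[1,1,0,0,0],[1,0.5,0,0,0],[1,0,0,0,0],[1,0,0,0,0],[1,0,0,0,0]]]'; python3 - <<'E'
from h import *
print(get_state()['tcp_pos'],get_state()['contact_force'])
for n in('scene','wrist'): cv2.imwrite(f'pics/{n}6.png',get_image(n))
crop('pics/scene6.png',350,140,90,90,6,'pics/c9.png')
crop('pics/wrist6.png',240,120,150,130,5,'pics/c10.png')
E
```

```text
clock: 4.45
tcp_pos: [0.6453, 0.0627, 0.0801]
tool_rot: [3.139, -0.007, -0.004]
contact_force: [-0.7, 1.4, 0.3]
finger_gap: 0.0005
[0.64526527 0.06272748 0.08014716] [-0.69832773  1.37629345  0.31521478]
```

View pics/c9.png

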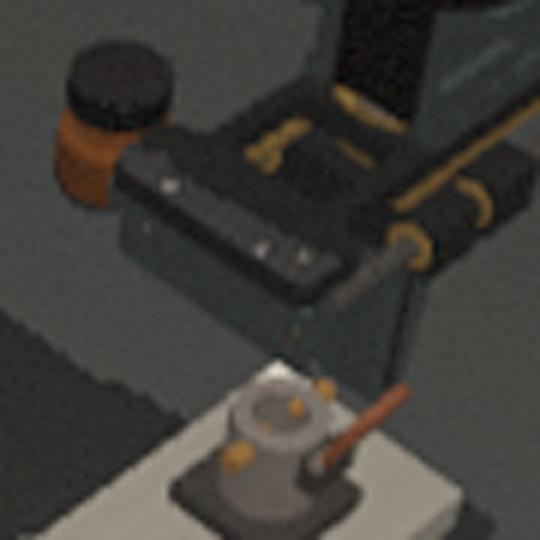

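View pics/c10.png

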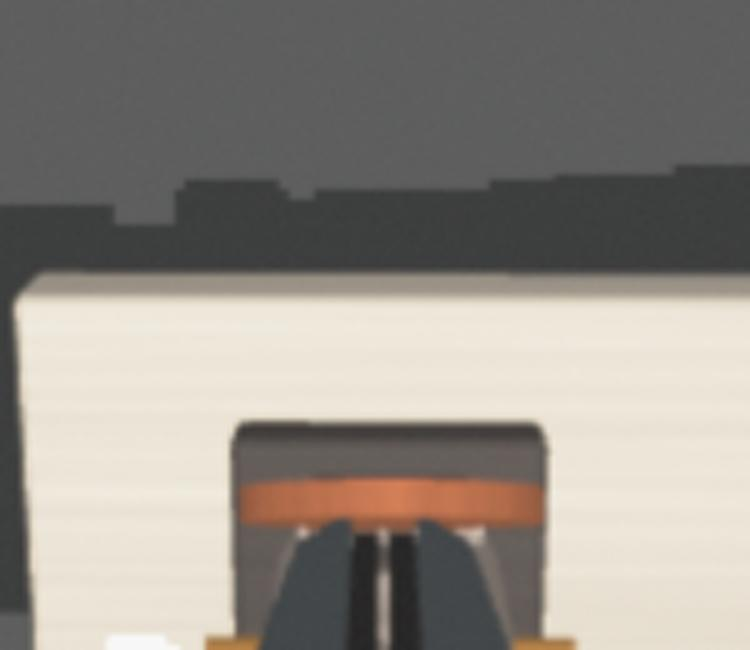

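```bash
python3 - <<'E'
from h import *
s=camera_model('scene');w=camera_model('wrist')
H=np.array([.6225+.024,.061,.071])
for a in (1.8,1.9,2.0,2.1,2.2,2.3,2.4,2.5):
    e=H+.042*np.array([-np.cos(a),0,np.sin(a)])
    print(a,np.round((proj(s,e)-[350,140])*6),np.round((proj(w,e)-[240,120])*5))
print(np.round((proj(s,H)-[350,140])*6),np.round((proj(s,H-[.024,0,.001])-[350,140])*6))
print(tri([(s,(350+405/6,140+388/6)),(w,(240+390/5,120+500/5))]))
E
```

```text
1.8 [367. 374.] [404. 584.]
1.9 [376. 383.] [404. 546.]
2.0 [384. 393.] [404. 507.]
2.1 [392. 403.] [403. 468.]
2.2 [399. 413.] [403. 431.]
2.3 [406. 424.] [403. 396.]
2.4 [411. 435.] [402. 364.]
2.5 [416. 446.] [402. 334.]
[327. 441.] [273. 405.]
(array([0.6684665 , 0.06275869, 0.11517928]), [0.0016031976935135135, 0.001603197693513496])
```

```bash
python3 - <<'E'
from h import *
t=camera_model('top');w=camera_model('wrist');s=camera_model('scene')
P=w['pose'].copy()
# wrist pose rel tcp now; wrist5 was at tcp (.5952,.0484,.0838)
T=get_state()['tcp_pos'];P5=P.copy();P5[:3,3]+=np.array([.59521,.04841,.08381])-T
w5=dict(w);w5['pose']=P5
for a,b,z in(((223,116),(272.5,133.75),.02),((230,224),(271.75,171.75),.02)):
    print(plane(w5,a,z),plane(t,b,z),tri([(w5,a),(t,b)]))
print('cam rel tcp',P[:3,3]-T)
# finger gap geometry: open tips in w1
E
```

```text
[0.66777126 0.12041633 0.02      ] [0.66987553 0.12111244 0.02      ] (array([0.66812916, 0.11996408, 0.02420858]), [0.0007190801259913805, 0.0007190801259912951])
[0.57986316 0.12138502 0.02      ] [0.57702449 0.12158045 0.02      ] (array([0.57823445, 0.12235285, 0.01552634]), [0.0002587728218364569, 0.00025877282183648986])
cam rel tcp [0.07767451 0.00076882 0.1995004 ]
```

```bash
python3 - <<'E'
from h import *
t=camera_model('top');w=camera_model('wrist');s=camera_model('scene')
w['pose']=np.load('w3pose.npy')
crop('pics/w3.png',280,30,350,110,2,'pics/c11.png')
crop('pics/top0.png',260,125,180,55,4,'pics/c12.png')
crop('pics/scene0.png',265,180,175,150,4,'pics/c13.png')
E
```

```text
(no output)
```

View pics/c11.png

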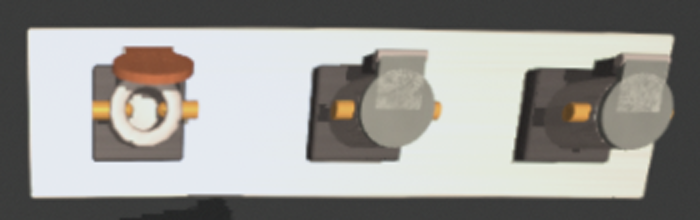

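View pics/c12.png

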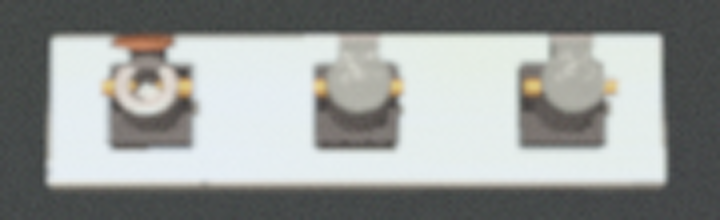

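View pics/c13.png

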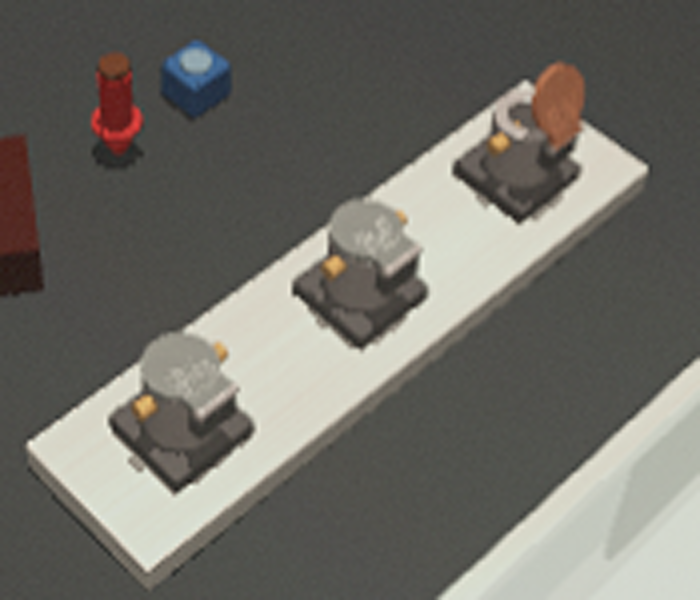

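```bash
python3 - <<'E'
from h import *
t=camera_model('top');w=camera_model('wrist');s=camera_model('scene')
w['pose']=np.load('w3pose.npy')
W=[(28,29),(673,35),(643,197),(32,196)];T=[(52,35),(663,35),(666,183),(47,183)];S=[(523,83),(648,168),(150,575),(28,448)] # UL?,.. 
Sx=[S[1],S[2],S[3],S[0]]
for a,b,c in zip(W,T,Sx):
    A=(280+a[0]/2,30+a[1]/2);B=(260+b[0]/4,125+b[1]/4);C=(265+c[0]/4,180+c[1]/4)
    print(plane(w,A,.02)[:2],plane(t,B,.02)[:2],plane(s,C,.02)[:2],'tri wt',tri([(w,A),(t,B)])[0],'ts',tri([(s,C),(t,B)])[0])
E
```

```text
[0.66887617 0.12112306] [0.66986282 0.11992273] [0.67090414 0.11963474] tri wt [0.66857705 0.12024886 0.02315283] ts [0.67036953 0.12020955 0.01903621]
[ 0.66654531 -0.23744142] [ 0.66635066 -0.24122499] [ 0.67052479 -0.23898431] tri wt [ 0.66774051 -0.24218586  0.01472142] ts [ 0.6683584  -0.23996961  0.01772726]
[ 0.57750754 -0.23778802] [ 0.57644148 -0.23912796] [ 0.5820745  -0.23836555] tri wt [ 0.57719986 -0.23968152  0.01766734] ts [ 0.57859786 -0.23843551  0.01559879]
[0.58032999 0.12148865] [0.57943368 0.12161426] [0.58258325 0.11792276] tri wt [0.58014338 0.1217882  0.01731108] ts [0.58034004 0.12189128 0.01557762]
```

```bash
python3 -m jog '[[[1,0,0,0.5,0],[1,0,0,0.5,0],[1,0.5,0,0,0],[1,0.3,0,0.4,0],[1,0,0,0.4,0],[1,0,0,0,0],[1,0,0,0,0],[1,0,0,0,0],[1,0,0,0,0],[1,0,0,0,0]]]'; python3 - <<'E'
from h import *
print(get_state()['tcp_pos'],get_state()['contact_force'])
for n in('scene','wrist'): cv2.imwrite(f'pics/{n}7.png',get_image(n))
crop('pics/scene7.png',350,140,90,90,6,'pics/c9.png')
crop('pics/wrist7.png',240,120,150,130,5,'pics/c10.png')
E
```

```text
clock: 5.55
tcp_pos: [0.6537, 0.0627, 0.0608]
tool_rot: [3.139, -0.007, -0.004]
contact_force: [-0.5, 0.0, 1.0]
finger_gap: 0.0003
[0.65369213 0.06272746 0.06081985] [-0.5107461   0.03623301  0.97239948]
```

View pics/c9.png

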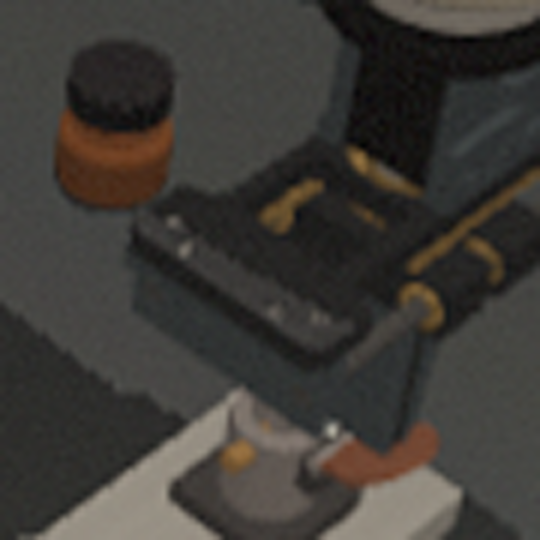

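View pics/c10.png

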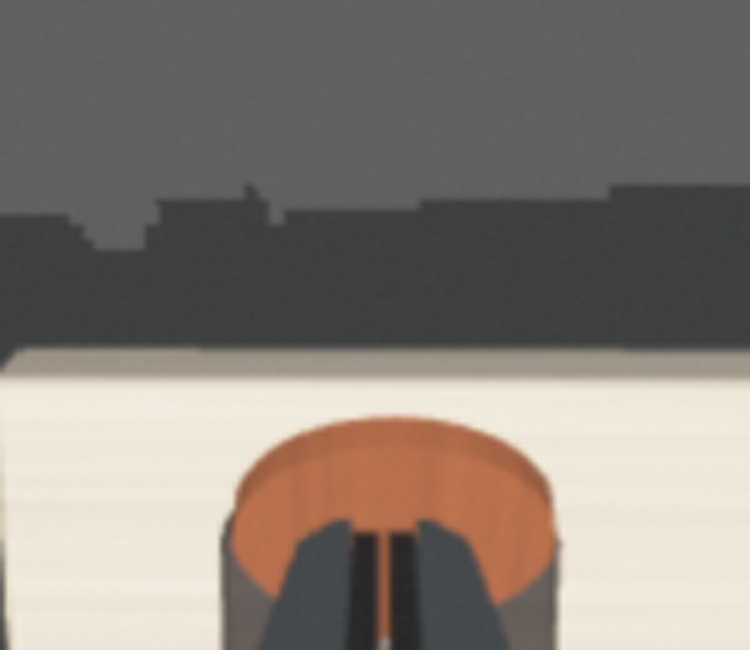

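```bash
python3 -m jog '[[[1,-1,0,-4,0],[1,-2,0,-5,0],[-1,-3,2.5,-3,0],[-1,-3,4,0,0],[-1,-3,4,0,0],[-1,-3,4,0,0],[-1,-3,4,0,0],[-1,-2.5,4,0,0],[-1,0,2,0,0],[-1,0,0,0,0]]]'; python3 - <<'E'
from h import *
print(get_state()['tcp_pos'],get_state()['tool_rot'])
cv2.imwrite('pics/t8.png',get_image('top'))
crop('pics/t8.png',265,110,150,130,5,'pics/c14.png')
E
```

```text
clock: 6.65
tcp_pos: [0.4419, -0.1866, 0.1843]
tool_rot: [3.137, -0.012, -0.001]
contact_force: [-0.1, 0.0, 0.3]
finger_gap: 0.0617
[ 0.44193455 -0.18655275  0.1842859 ] [ 3.13671037e+00 -1.21518365e-02 -1.33899756e-03]
```

View pics/c14.png

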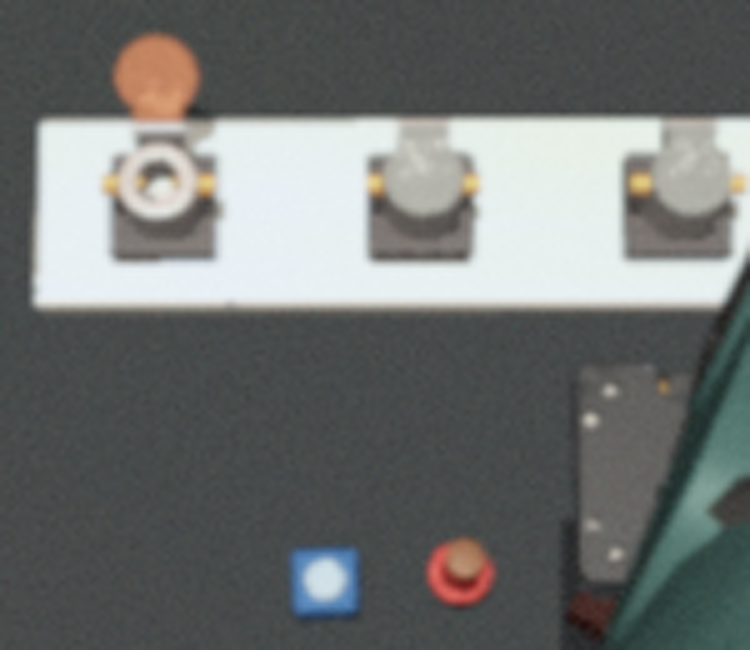

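```bash
python3 -m jog '[[[-1,0,0,0,0],[-1,0,0,0,0],[-1,0,0,0,0],[-1,0,0,0,0],[-1,0,0,0,0],[-1,0,0,0,0],[-1,0,0,0,0],[-1,0,0,0,0],[-1,0,0,0,0],[-1,0,0,0,0]]]'; python3 - <<'E'
from h import *
t=camera_model('top'); im=cv2.imread('pics/t8.png')
print('mouth',plane(t,(296.6,146.4),.07))
m=camera_model('wrist');cv2.imwrite('pics/w8.png',get_image('wrist'));np.save('w8pose',m['pose'])
print(get_state()['tcp_pos'],get_state()['tool_rot'],get_state()['finger_gap'])
cv2.imwrite('pics/s8.png',get_image('scene'));crop('pics/s8.png',190,100,130,120,5,'pics/c15.png')
E
```

```text
clock: 7.7
tcp_pos: [0.4428, -0.1821, 0.1836]
tool_rot: [3.138, -0.011, 0.004]
contact_force: [-0.0, 0.0, 0.3]
finger_gap: 0.091
mouth [0.62272883 0.06041066 0.07      ]
[ 0.44279947 -0.18212551  0.18364962] [ 3.13777264 -0.01085475  0.00354408] 0.09105134508823164
```

View pics/w8.png

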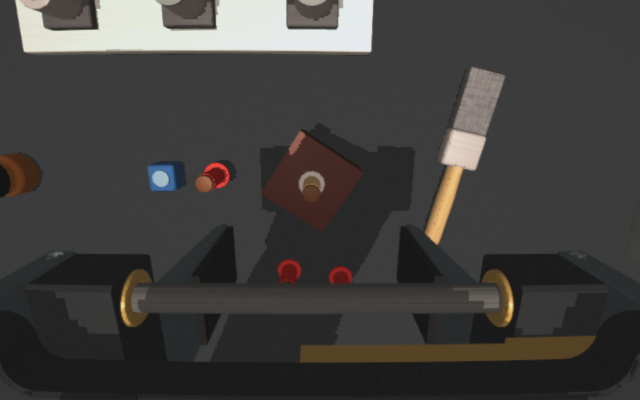

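View pics/c15.png

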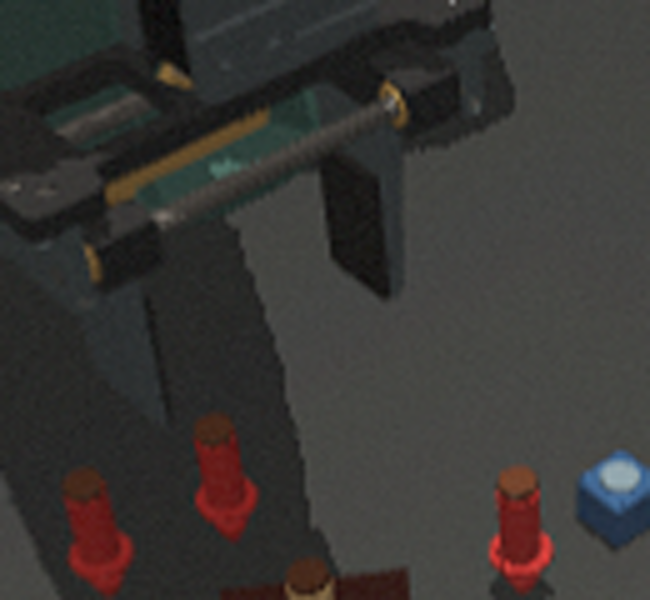

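```bash
python3 - <<'E'
from h import *
s=camera_model('scene');w=camera_model('wrist');T=get_state()['tcp_pos']
for a,b in(((388,298),(235,228)),((165,420),(402,228))):
    X,r=tri([(s,(190+a[0]/5,100+a[1]/5)),(w,b)]);print('tip rel tcp',X-T,r)
crop('pics/w8.png',255,125,115,110,7,'pics/c16.png')
E
```

```text
tip rel tcp [0.01378981 0.04740522 0.02453756] [0.0013773743063157395, 0.0013773743063156948]
tip rel tcp [ 0.01275097 -0.04767606  0.02318439] [5.5170860521811064e-05, 5.517086052195255e-05]
```

View pics/c16.png

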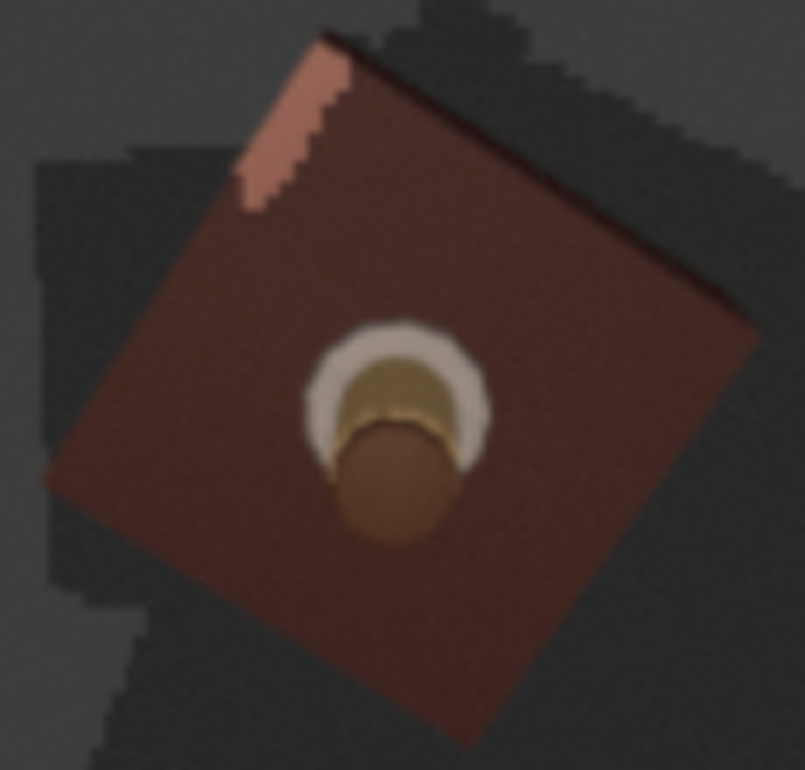

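```bash
python3 - <<'E'
from h import *
s=camera_model('scene');w=camera_model('wrist');T=get_state()['tcp_pos'];t=camera_model('top')
def c1(x,y):return (190+x/6,170+y/6)
def c3(x,y):return (265+x/4,120+y/4)
def c(x,y):return (255+x/7,125+y/7)
F=[(w,c(397,411)),(s,c1(382,355)),(t,c3(554,424))];L=[(w,c(398,483)),(s,c1(370,265)),(t,c3(564,411))]
for o in(F,L,F[:2],L[:2]): print(tri(o))
print(plane(w,c(397,411),.038),plane(w,c(398,483),.082),T)
E
```

```text
(array([ 0.44454686, -0.17797934,  0.03555923]), [0.0013727729866696101, 0.0008447656495312059, 0.0010786612326407548])
(array([ 0.44501218, -0.1775443 ,  0.08198379]), [0.0012021857339852625, 0.0008050765181017562, 0.0005250352035218943])
(array([ 0.44293185, -0.17686882,  0.03235849]), [0.00034327282613593943, 0.0003432728261359166])
(array([ 0.44384836, -0.17710855,  0.08010111]), [0.000802678508450722, 0.0008026785084507183])
[ 0.44394922 -0.17718817  0.038     ] [ 0.44379305 -0.17773773  0.082     ] [ 0.44283041 -0.18213148  0.18364232]
```

```bash
python3 -m jog '[[[-1,0.15,-0.46,0,0.003],[-1,0,0,3,0],[-1,0,0,3,0],[-1,0,0,3,0],[-1,0,0,3,0],[-1,0,0,1.5,0],[-1,0,0,0.5,0],[-1,0,0,0,0],[-1,0,0,0,0],[-1,0,0,0,0]]]'; python3 - <<'E'
from h import *
print(get_state()['tcp_pos'],get_state()['tool_rot'])
cv2.imwrite('pics/w9.png',get_image('wrist'))
cv2.imwrite('pics/s9.png',get_image('scene'));crop('pics/s9.png',190,130,130,130,5,'pics/c17.png')
E
```

```text
clock: 8.8
tcp_pos: [0.4494, -0.1774, 0.0419]
tool_rot: [3.135, -0.017, -0.001]
contact_force: [0.7, -0.8, -0.1]
finger_gap: 0.0914
[ 0.44937669 -0.17735386  0.04187742] [ 3.13547994e+00 -1.65405751e-02 -9.80681931e-04]
```

View pics/w9.png

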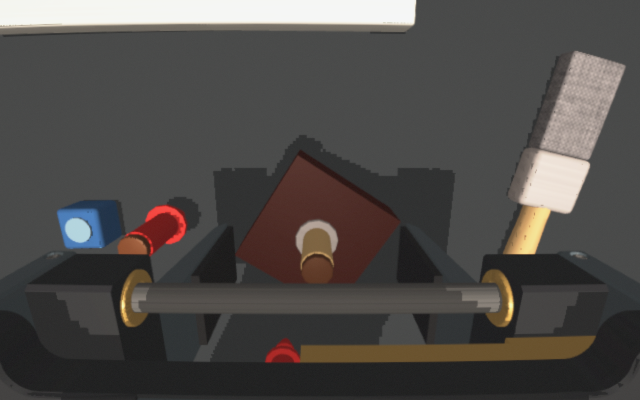

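View pics/c17.png

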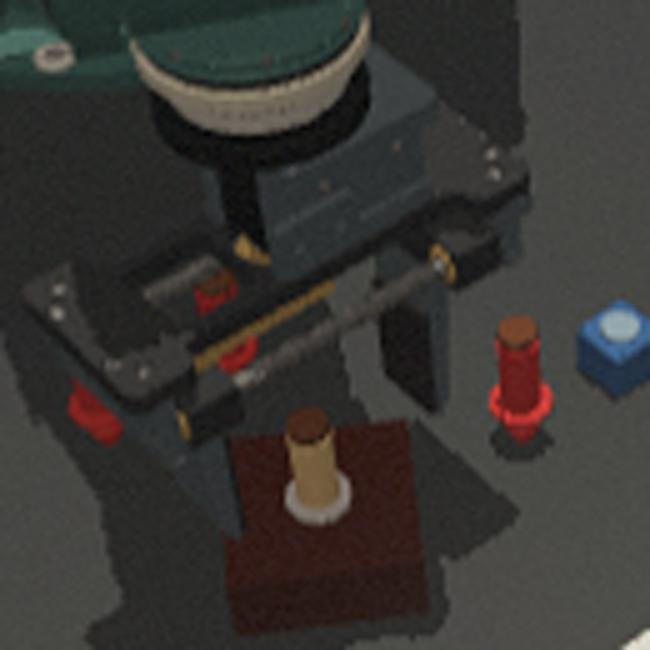

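```bash
python3 - <<'E'
from h import *
s=camera_model('scene');w=camera_model('wrist');T=get_state()['tcp_pos']
def k(x,y):return (190+x/5,130+y/5)
for a,b in(((437,411),(235,228)),((237,538),(402,228))):
    X,r=tri([(s,k(*a)),(w,b)]);print('tip',X,X-T,r)
print('flange',tri([(s,k(318,496)),(w,(317,241))]),'lea',tri([(s,k(309,423)),(w,(317,270))]))
print(plane(w,(317,241),.038),plane(s,k(318,496),.038))
E
```

```text
tip [ 0.4638886  -0.1296338   0.06691597] [0.01445591 0.04780167 0.02501066] [0.0020273614847407815, 0.002027361484740763]
tip [ 0.46083784 -0.22595573  0.06158493] [ 0.01140515 -0.04852026  0.01967962] [0.00026612736076112226, 0.0002661273607611243]
flange (array([ 0.44144804, -0.17677381,  0.03131805]), [0.0009535177969531422, 0.0009535177969530792]) lea (array([ 0.44353522, -0.17658102,  0.07857199]), [0.0007509207947317076, 0.0007509207947317134])
[ 0.44330298 -0.17728732  0.038     ] [ 0.44738803 -0.17919954  0.038     ]
```

```bash
python3 -m jog '[[[-1,-0.25,0,0.7,0],[-1,0,0,0.7,0],[-1,0,0,0.5,0],[-1,0,0,0,0],[-1,0,0,0,0],[-1,0,0,0,0],[-1,0,0,0,0],[-1,0,0,0,0],[-1,0,0,0,0],[-1,0,0,0,0]]]'; python3 - <<'E'
from h import *
print(get_state()['tcp_pos'],get_state()['tool_rot'],get_state()['contact_force'])
cv2.imwrite('pics/s10.png',get_image('scene'));crop('pics/s10.png',190,150,130,110,6,'pics/c17.png')
E
```

```text
clock: 9.9
tcp_pos: [0.4477, -0.1779, 0.0222]
tool_rot: [3.135, -0.018, -0.001]
contact_force: [0.6, -0.4, -0.0]
finger_gap: 0.0908
[ 0.44770519 -0.1779174   0.02222375] [ 3.13458820e+00 -1.84467218e-02 -1.14237060e-03] [ 0.61418679 -0.44001657 -0.00404472]
```

View pics/c17.png

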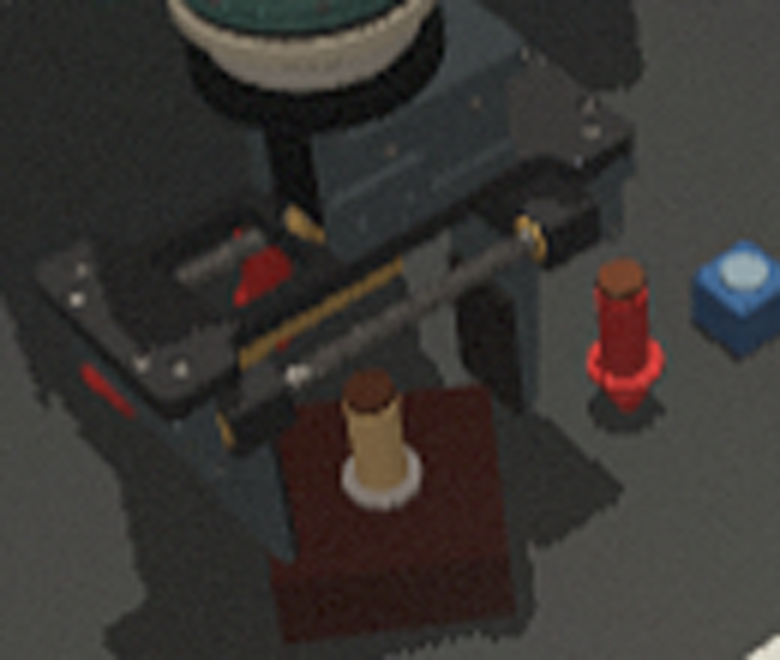

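```bash
python3 -m jog '[[[1,-0.1,0,0.1,0],[1,0,0,0,0],[1,0,0,0,0],[1,0,0,0,0],[1,0,0,0,0],[1,0,0,0,0],[1,0,0,0,0],[1,0,0,0,0],[1,0,0,0,0],[1,0,0,0,0]]]' 45; python3 - <<'E'
from h import *
print(get_state()['tcp_pos'],get_state()['contact_force'])
cv2.imwrite('pics/s11.png',get_image('scene'));crop('pics/s11.png',190,150,130,110,6,'pics/c18.png')
E
```

```text
clock: 10.95
tcp_pos: [0.4467, -0.178, 0.0212]
tool_rot: [3.135, -0.019, -0.001]
contact_force: [0.1, 0.3, 1.1]
finger_gap: 0.017
[ 0.4467144  -0.17796123  0.02119427] [0.06059182 0.28788679 1.05547394]
```

View pics/c18.png

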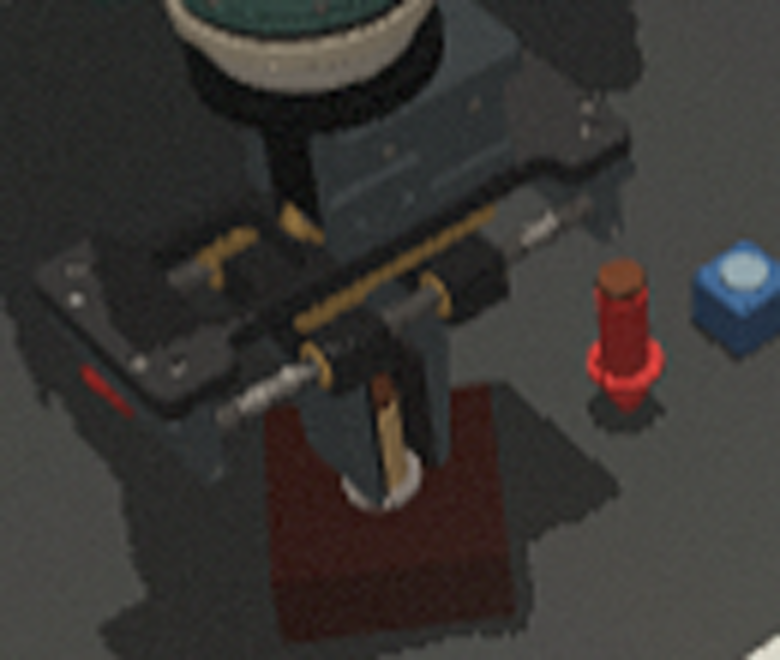

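```bash
python3 -m jog '[[[1,0,0,-1,0],[1,0,0,-3,0],[1,0,0,-4,0],[1,0,0,-4,0],[1,0,-0.5,-1,0],[1,1,-2,0,0],[1,1.5,-3,0,0],[1,0.5,-1,0,0],[1,0,0,0,0],[1,0,0,0,0]]]'; python3 - <<'E'
from h import *
print(get_state()['tcp_pos'],get_state()['contact_force'],get_state()['finger_gap'])
cv2.imwrite('pics/s12.png',get_image('scene'));crop('pics/s12.png',200,80,180,150,4,'pics/c19.png')
E
```

```text
clock: 12.0
tcp_pos: [0.4738, -0.1097, 0.1601]
tool_rot: [3.134, -0.019, -0.002]
contact_force: [0.7, -0.3, -0.3]
finger_gap: 0.0168
[ 0.47384336 -0.10971813  0.16005645] [ 0.66367368 -0.27563188 -0.30778808] 0.016772302019846495
```

View pics/c19.png

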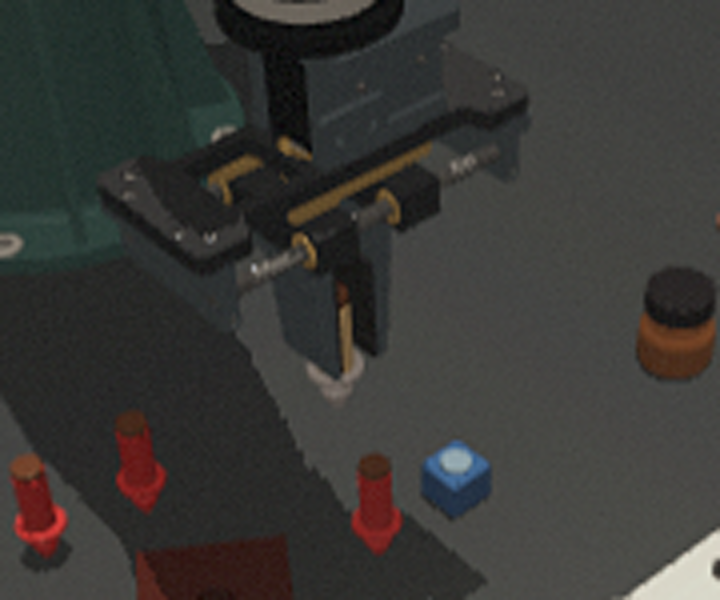

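```bash
python3 -m jog '[[[1,2.5,-3,0,0],[1,2.5,-3,0,0],[1,2.5,-3,0,0],[1,2.5,-3,0,0],[1,2.5,-3,0,0],[1,1,-1,0,0],[1,0,0,0,0],[1,0,0,0,0],[1,0,0,0,0],[1,0,0,0,0]]]'; python3 - <<'E'
from h import *
print(get_state()['tcp_pos'],get_state()['contact_force'],get_state()['finger_gap'])
m=camera_model('wrist');cv2.imwrite('pics/w13.png',get_image('wrist'));np.save('w13pose',m['pose'])
E
```

```text
clock: 13.05
tcp_pos: [0.6094, 0.0454, 0.1586]
tool_rot: [3.133, -0.013, -0.013]
contact_force: [0.3, 0.3, -0.3]
finger_gap: 0.0171
[0.60938891 0.04535287 0.15856126] [ 0.32586196  0.29078759 -0.26817967] 0.017140925190908318
```

View pics/w13.png

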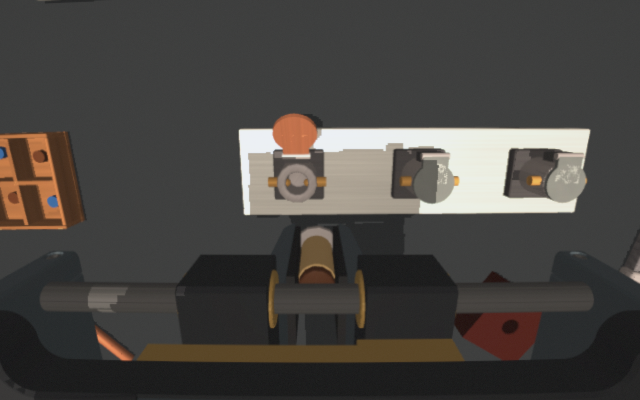

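```bash
python3 - <<'E'
from h import *
w=camera_model('wrist');print(w['pose'][:3,3]-np.load('w13pose.npy')[:3,3])
w['pose']=np.load('w13pose.npy')
crop('pics/w13.png',255,100,110,180,4,'pics/c20.png')
print(plane(w,(297.5,183),.07),tri([(w,(297.5,183)),(camera_model('top'),(296.6,146.4))]))
E
```

```text
[2.34829727e-06 7.72554216e-06 3.26931534e-05]
[0.62415575 0.06169949 0.07      ] (array([0.62358201, 0.06121938, 0.06720651]), [0.0006247210403307311, 0.0006247210403307103])
```

View pics/c20.png

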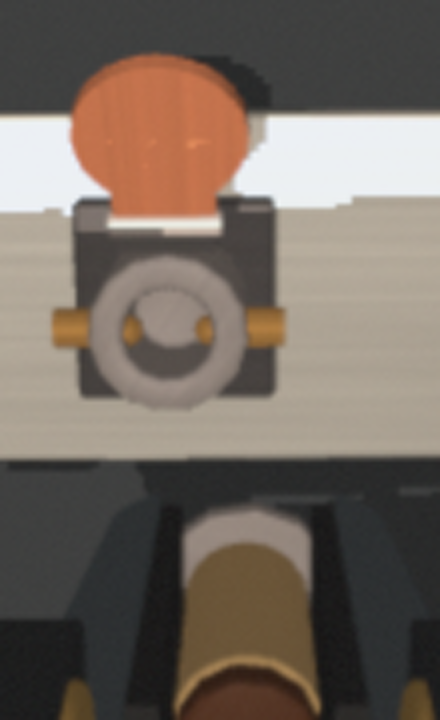

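```bash
python3 - <<'E'
from h import *
w=camera_model('wrist');T=get_state()['tcp_pos']
for dz in(.013,.0148,.017):
    X=plane(w,(255+247/4,100+507/4),T[2]+dz); print(dz,X-[.014,0,0]-T)
s=camera_model('scene');cv2.imwrite('pics/s13.png',get_image('scene'));crop('pics/s13.png',330,80,110,130,6,'pics/c21.png')
E
```

```text
0.013 [-0.00422745  0.0003691   0.013     ]
0.0148 [-0.00358525  0.00037876  0.0148    ]
0.017 [-0.00280034  0.00039057  0.017     ]
```

View pics/c21.png

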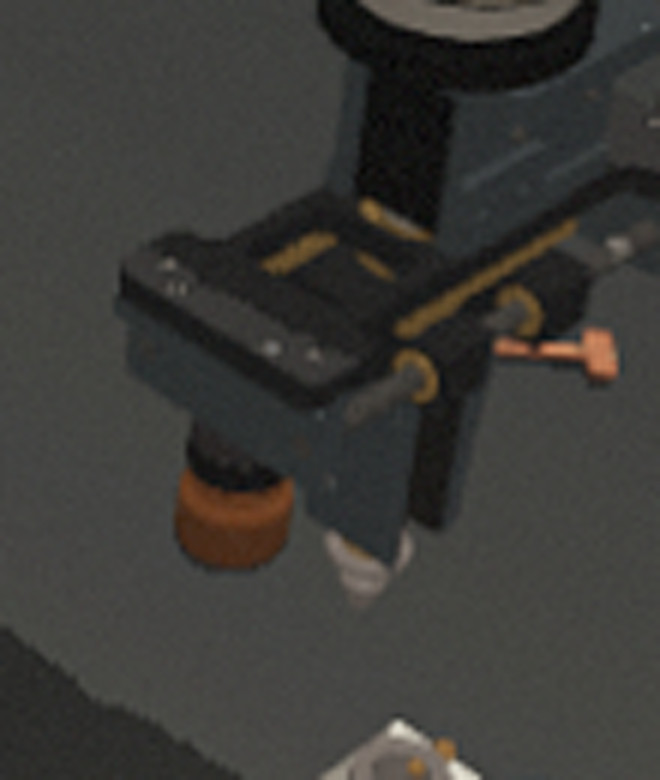

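```bash
python3 -m jog '[[[1,1,-1,0,-0.013],[1,0.5,-0.6,0,0],[1,0,0,2,0],[1,0,0,2,0],[1,0,0,1.3,0],[1,0,0,0,0],[1,0,0,0,0],[1,0,0,0,0],[1,0,0,0,0],[1,0,0,0,0]]]'; python3 - <<'E'
from h import *
print(get_state()['tcp_pos'],get_state()['contact_force'],get_state()['finger_gap'])
for n in('scene','wrist','top'):cv2.imwrite(f'pics/{n}14.png',get_image(n))
crop('pics/scene14.png',345,130,90,90,6,'pics/c22.png')
crop('pics/wrist14.png',255,100,130,150,5,'pics/c23.png')
E
```

```text
clock: 14.15
tcp_pos: [0.6306, 0.0642, 0.1075]
tool_rot: [3.134, -0.019, 0.002]
contact_force: [0.5, -0.7, -0.5]
finger_gap: 0.0171
[0.63063244 0.06415563 0.10748079] [ 0.45758231 -0.6886573  -0.46709291] 0.017063946782552228
```

View pics/c22.png

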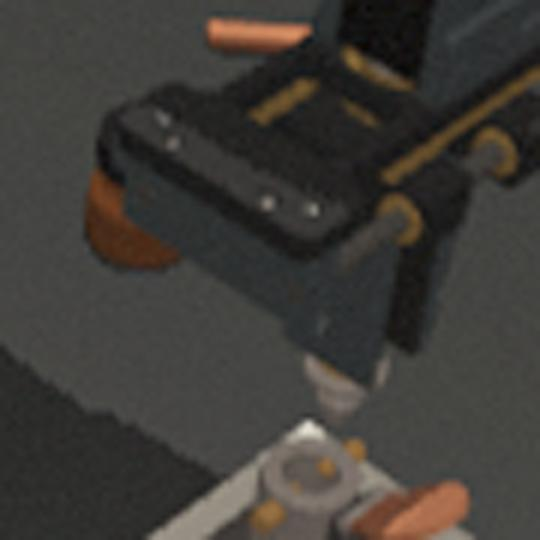

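View pics/c23.png

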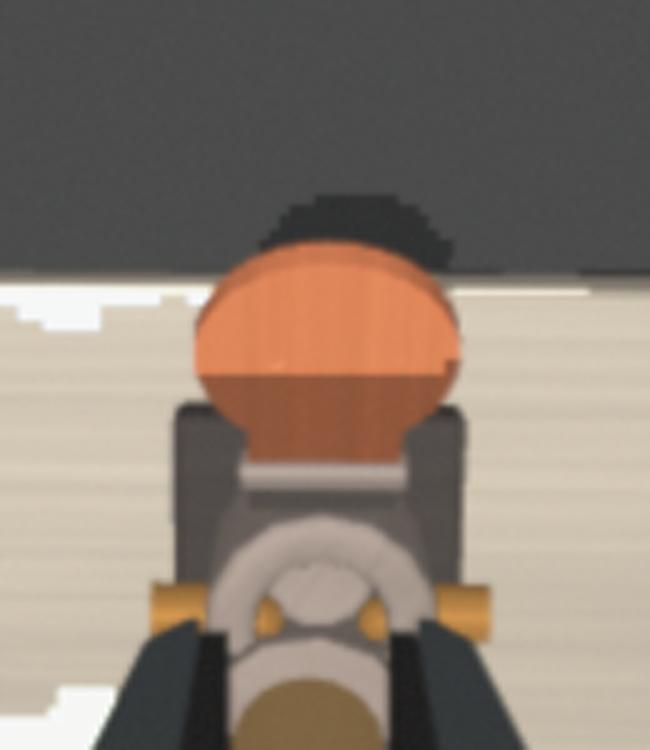

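```bash
python3 - <<'E'
from h import *
w=camera_model('wrist');T=get_state()['tcp_pos'];s=camera_model('scene')
print('mouth',plane(w,(319.4,225.4),.07),'rel',plane(w,(319.4,225.4),.07)-T)
# flange front edge row 637 col 309
print('flange',plane(w,(255+309/5,100+637/5),T[2]+.0148)-[.014,0,0]-T)
# nose in scene c22 (337,418) at z = T-.009
print('nose s',plane(s,(345+337/6,130+416/6),T[2]-.009),'mouth s',plane(s,(345+312/6,130+470/6),.07))
E
```

```text
mouth [0.62362873 0.06207423 0.07      ] rel [-0.0068399  -0.00201122 -0.03720183]
flange [-0.00407847  0.00049041  0.0148    ]
nose s [0.62993631 0.06424812 0.09820183] mouth s [0.62592656 0.06154502 0.07      ]
```

```bash
python3 -m jog '[[[1,-0.4,0.2,0,0],[1,0,0,0,0],[1,0,0,0.8,0],[1,0,0,0.8,0],[1,0,0,0.8,0],[1,0,0,0.6,0],[1,0,0,0.3,0],[1,0,0,0,0],[1,0,0,0,0],[1,0,0,0,0]]]' 60; python3 - <<'E'
from h import *
print(get_state()['tcp_pos'],get_state()['contact_force'],get_state()['wrist_torque'],get_state()['finger_gap'])
for n in('scene','wrist'):cv2.imwrite(f'pics/{n}15.png',get_image(n))
crop('pics/scene15.png',345,130,90,90,6,'pics/c22.png')
crop('pics/wrist15.png',255,130,130,130,5,'pics/c23.png')
E
```

```text
clock: 15.3
tcp_pos: [0.6263, 0.0616, 0.0704]
tool_rot: [3.134, -0.017, 0.002]
contact_force: [-0.6, -0.1, -1.0]
finger_gap: 0.0164
[0.62627197 0.06155945 0.07043518] [-0.61285409 -0.12104143 -0.96729831] [0.01723474 0.01446624 0.00291399] 0.01644494361379705
```

View pics/c22.png

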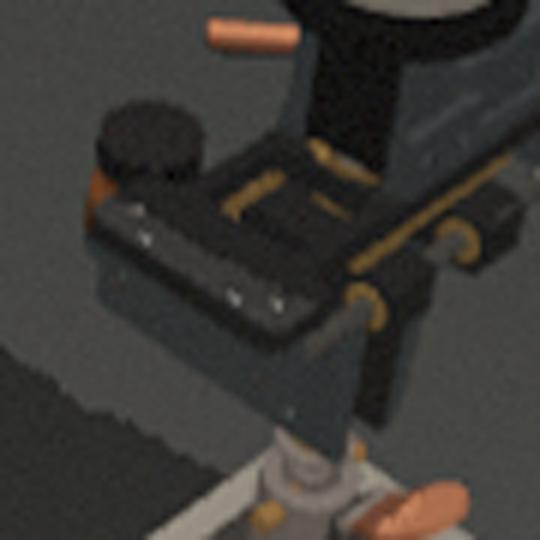

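View pics/c23.png

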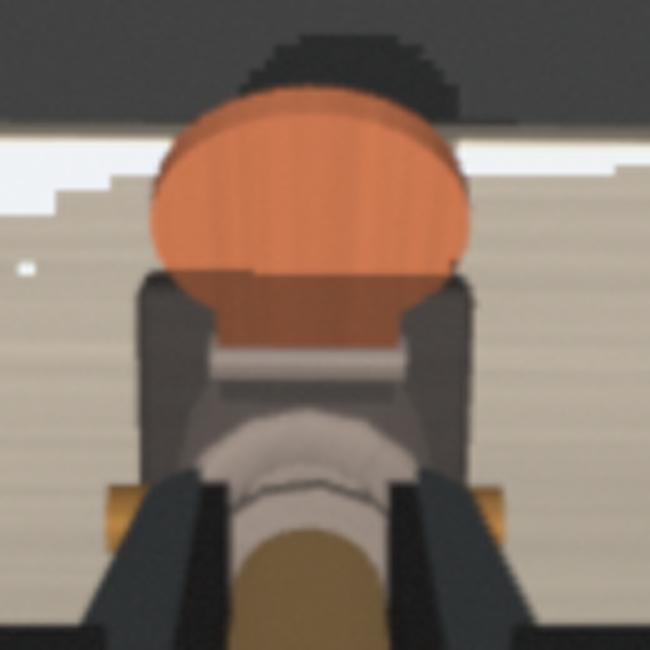

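```bash
python3 -m jog '[[[1,0,0,0.25,0],[1,0,0,0.25,0],[1,0,0,0.25,0],[1,0,0,0.2,0],[1,0,0,0,0],[1,0,0,0,0],[1,0,0,0,0],[1,0,0,0,0],[1,0,0,0,0],[1,0,0,0,0]]]' 60; python3 - <<'E'
from cell import *
s=get_state();print(s['tcp_pos'],s['contact_force'],s['finger_gap'])
E
```

```text
clock: 16.4
tcp_pos: [0.6285, 0.0617, 0.0636]
tool_rot: [3.134, -0.021, 0.002]
contact_force: [-0.6, 0.5, -1.5]
finger_gap: 0.0176
[0.62845208 0.06171925 0.06356936] [-0.61717623  0.51470188 -1.49538905] 0.01759300312847821
```

```bash
python3 -m jog '[[[1,-0.2,0,0,0],[1,-0.05,0,0.2,0],[1,0,0,0.2,0],[1,0,0,0.2,0],[1,0,0,0.2,0],[1,0,0,0,0],[1,0,0,0,0],[1,0,0,0,0],[1,0,0,0,0],[1,0,0,0,0]]]' 60; python3 - <<'E'
from h import *
s=get_state();print(s['tcp_pos'],s['contact_force'],s['wrist_torque'],s['finger_gap'])
for n in('scene','wrist'):cv2.imwrite(f'pics/{n}16.png',get_image(n))
crop('pics/scene16.png',345,130,90,90,6,'pics/c22.png')
E
```

```text
clock: 17.4
tcp_pos: [0.6283, 0.0617, 0.0572]
tool_rot: [3.134, -0.026, 0.002]
contact_force: [-1.0, 1.0, 3.2]
finger_gap: 0.0168
[0.62828564 0.06173682 0.05723156] [-0.98496888  0.98578328  3.17002065] [0.09900468 0.37460655 0.03640461] 0.01675892507876537
```

View pics/c22.png

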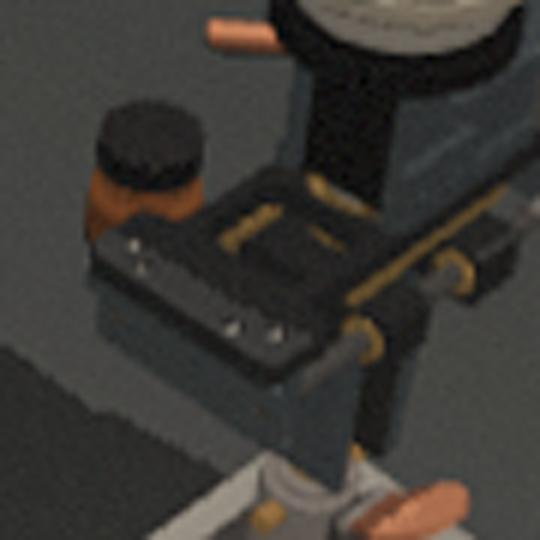

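```bash
python3 -m jog '[[[1,-0.15,0,0,0],[1,-0.05,0,0.15,0],[1,-0.05,0,0.15,0],[1,0,0,0,0],[1,0,0,0,0],[1,0,0,0,0],[1,0,0,0,0],[1,0,0,0,0],[1,0,0,0,0],[1,0,0,0,0]]]' 60; python3 - <<'E'
from h import *
s=get_state();print(s['tcp_pos'],s['contact_force'],s['wrist_torque'],s['finger_gap'])
E
```

```text
clock: 18.5
tcp_pos: [0.6275, 0.0617, 0.0573]
tool_rot: [3.134, -0.029, 0.002]
contact_force: [-1.8, 0.3, 3.9]
finger_gap: 0.0165
[0.62751158 0.06166551 0.05729662] [-1.78287562  0.27269203  3.87510145] [ 0.02847536  0.2019716  -0.01388303] 0.016514129735674725
```

```bash
python3 -m jog '[[[1,0,0,0.25,0],[1,0,0,0.25,0],[1,0,0,0.3,0],[1,0,0,0.3,0],[1,0,0,0.3,0],[1,0,0,0.3,0],[1,0,0,0.3,0],[1,0,0,0.3,0],[1,0,0,0.3,0],[1,0,0,0.3,0]]]' 60; python3 - <<'E'
from h import *
s=get_state();print(s['tcp_pos'],s['contact_force'],s['wrist_torque'],s['finger_gap'])
E
```

```text
clock: 19.5
tcp_pos: [0.6279, 0.0617, 0.0569]
tool_rot: [3.133, -0.017, 0.003]
contact_force: [-24.1, -1.2, 53.4]
finger_gap: 0.0171
[0.62792871 0.06167622 0.05691898] [-24.08823355  -1.20681347  53.37938985] [-0.29587496  4.426221   -0.05271912] 0.017069563858807146
```

```bash
python3 - <<'E'
from h import *
for n in('scene','wrist'):cv2.imwrite(f'pics/{n}17.png',get_image(n))
crop('pics/scene17.png',365,180,60,50,12,'pics/c22.png')
crop('pics/wrist17.png',265,150,100,110,6,'pics/c23.png')
s=get_state();print(s['tcp_pos'],s['contact_force'])
E
```

```text
[0.62789425 0.06166793 0.0568954 ] [-24.64530089  -1.80080327  54.34095462]
```

View pics/c22.png

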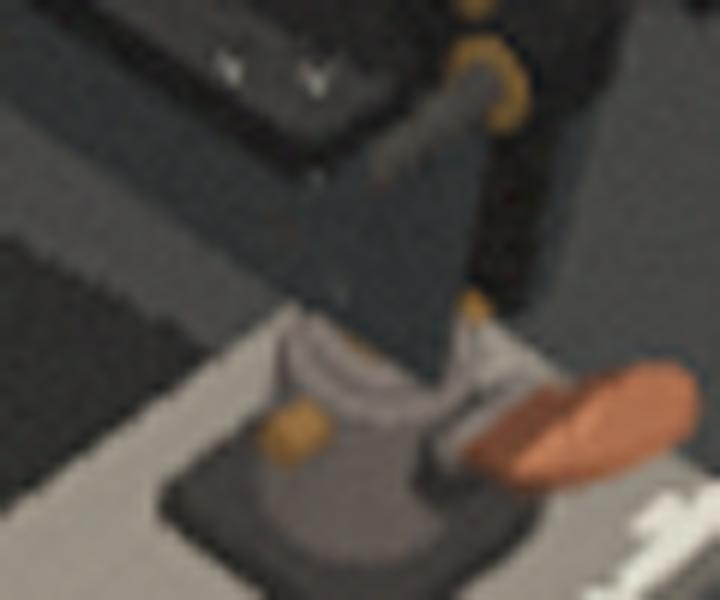

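View pics/c23.png

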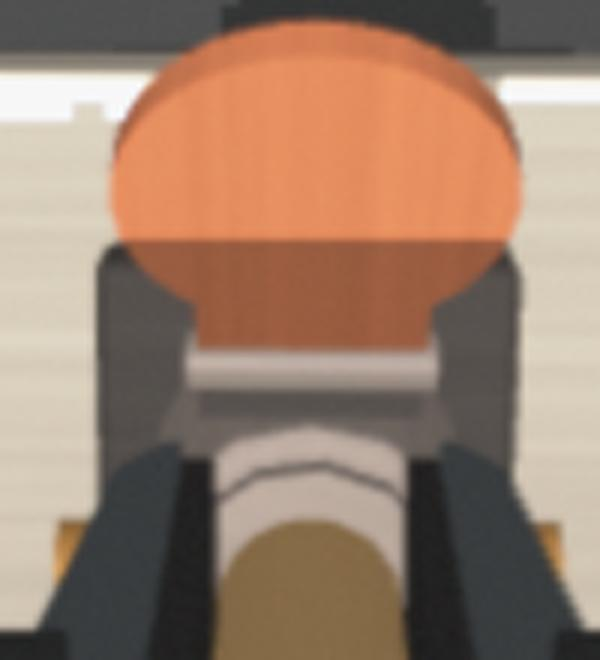

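```bash
python3 -m jog '[[[1,0,0,0,0],[1,-0.1,0,0,0],[1,-0.1,0,0,0],[1,-0.1,0,0.1,0],[1,-0.1,0,0.15,0],[1,-0.1,0,0.15,0],[1,-0.1,0,0.15,0],[1,-0.1,0,0.15,0],[1,-0.1,0,0.15,0],[1,-0.1,0,0.15,0]]]' 60; python3 - <<'E'
from h import *
s=get_state();print(s['tcp_pos'],s['tool_rot'],s['contact_force'],s['wrist_torque'],s['finger_gap'])
E
```

```text
clock: 20.6
tcp_pos: [0.6258, 0.0617, 0.0571]
tool_rot: [3.133, -0.029, 0.003]
contact_force: [-6.1, -1.0, 25.4]
finger_gap: 0.0171
[0.62584777 0.06166176 0.05710724] [ 3.13293916e+00 -2.87040179e-02  2.71850578e-03] [-6.13981154 -1.00582319 25.43395431] [-0.07263512  1.33906726 -0.05194493] 0.017092351380793566
```

```bash
python3 -m jog '[[[1,-0.1,0,0.2,0],[1,-0.1,0,0.2,0],[1,-0.1,0,0.2,0],[1,-0.1,0,0.2,0],[1,-0.1,0,0.2,0],[1,-0.1,0,0.2,0],[1,-0.1,0,0.2,0],[1,-0.1,0,0.2,0],[1,-0.1,0,0.2,0],[1,-0.1,0,0.2,0]]]' 60; python3 - <<'E'
from h import *
s=get_state();print(s['tcp_pos'],s['tool_rot'],s['contact_force'],s['wrist_torque'],s['finger_gap'])
for n in('scene','wrist','top'):cv2.imwrite(f'pics/{n}18.png',get_image(n))
crop('pics/scene18.png',365,180,60,50,12,'pics/c22.png')
crop('pics/wrist18.png',265,150,100,110,6,'pics/c23.png')
w=camera_model('wrist')
for z in(.070,.074,.076,.080): print(z,[((proj(w,[.6236+.014,.0615,z])-[265,150])*6).round(), ((proj(w,[.6236+.018,.0615,.07])-[265,150])*6).round()])
print(get_state()['contact_force'])
E
```

```text
clock: 21.6
tcp_pos: [0.6263, 0.0617, 0.0571]
tool_rot: [3.133, -0.042, 0.003]
contact_force: [-10.6, -1.3, 35.1]
finger_gap: 0.0168
[0.62630789 0.06168853 0.05708204] [ 3.13294607e+00 -4.17545010e-02  2.68476469e-03] [-10.57372269  -1.25104804  35.13951334] [-0.19084681  2.21360144 -0.02169828] 0.016808924729477034
0.07 [array([318., 441.]), array([318., 403.])]
0.074 [array([318., 454.]), array([318., 403.])]
0.076 [array([318., 460.]), array([318., 403.])]
0.08 [array([319., 473.]), array([318., 403.])]
[-10.42512299  -1.13360769  35.36663202]
```

View pics/c22.png

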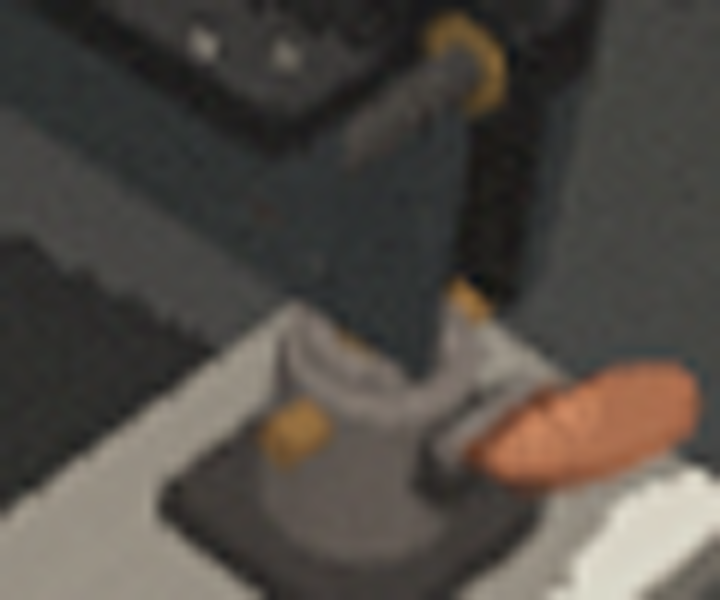

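View pics/c23.png

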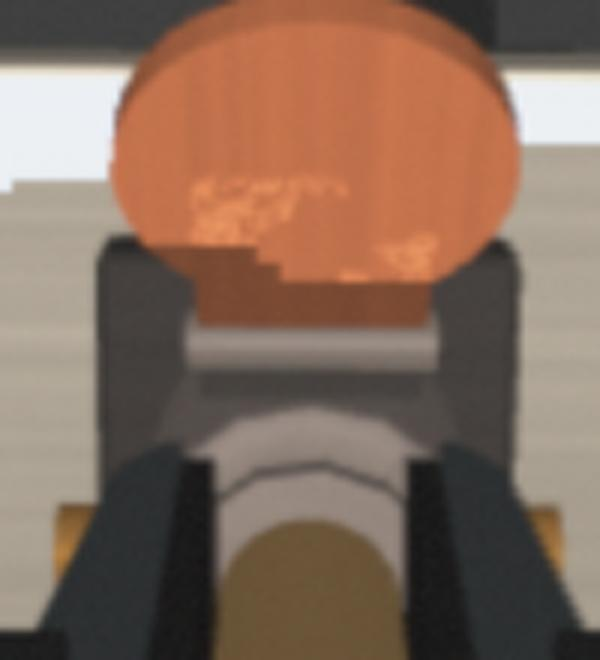

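View pics/scene18.png

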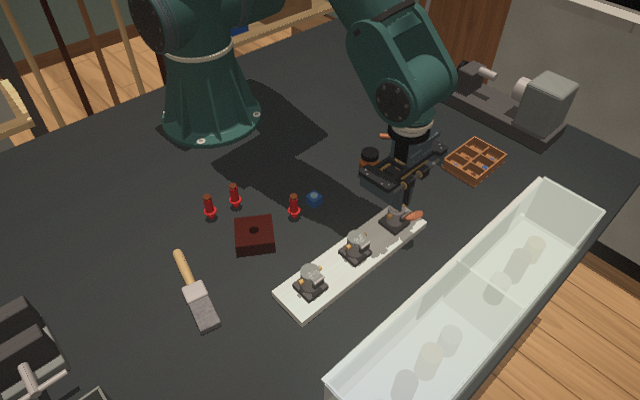

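```bash
python3 -m jog '[[[1,0,0,0,0],[1,0.1,0,0,0],[1,0.1,0,0,0],[1,0.1,0,0.1,0],[1,0.1,0,0.1,0],[1,0,0,0.15,0],[1,0,0,0.15,0],[1,0,0,0.15,0],[1,0,0,0.15,0],[1,0,0,0.15,0]]]' 60; python3 - <<'E'
from h import *
s=get_state();print(s['tcp_pos'],s['tool_rot'],s['contact_force'],s['wrist_torque'],s['finger_gap'])
E
```

```text
clock: 22.75
tcp_pos: [0.6277, 0.0616, 0.057]
tool_rot: [3.132, -0.028, 0.002]
contact_force: [-14.1, -0.7, 34.0]
finger_gap: 0.0168
[0.62771041 0.06162713 0.05702656] [ 3.13214425e+00 -2.84389426e-02  2.41313382e-03] [-14.05042379  -0.71066468  34.04865728] [-0.10529296  2.86512528  0.00507198] 0.016750895192569164
```

```bash
python3 -m jog '[[[1,0,0,0,0],[1,0,0,0,0],[1,0.05,0,0,0],[1,0.05,0,0,0],[1,0,0,0.05,0],[1,0,0,0.1,0],[1,0,0,0.1,0],[1,0,0,0.1,0],[1,0,0,0.1,0],[1,0,0,0.1,0]]]' 60; python3 - <<'E'
from h import *
s=get_state();print(s['tcp_pos'],s['tool_rot'],s['contact_force'],s['wrist_torque'],s['finger_gap'])
for n in('scene','wrist','top'):cv2.imwrite(f'pics/{n}19.png',get_image(n))
crop('pics/wrist19.png',265,150,100,110,6,'pics/c23.png')
crop('pics/top19.png',200,100,240,180,3,'pics/c24.png')
w=camera_model('wrist')
for z in(.070,.074,.076,.080): print(z,[((proj(w,[.6236+.014,.0615,z])-[265,150])*6).round(), ((proj(w,[.6236+.018,.0615,.07])-[265,150])*6).round()])
E
```

```text
clock: 23.75
tcp_pos: [0.6279, 0.0616, 0.0571]
tool_rot: [3.132, -0.021, 0.002]
contact_force: [-10.8, -0.5, 25.6]
finger_gap: 0.017
[0.62794054 0.06163111 0.05708222] [ 3.13174417e+00 -2.09892671e-02  2.21544977e-03] [-10.77848408  -0.51045094  25.56814705] [4.51839758e-02 2.10838080e+00 1.41513725e-03] 0.016996717442221275
0.07 [array([317., 460.]), array([317., 422.])]
0.074 [array([318., 474.]), array([317., 422.])]
0.076 [array([318., 481.]), array([317., 422.])]
0.08 [array([319., 495.]), array([317., 422.])]
```

View pics/c23.png

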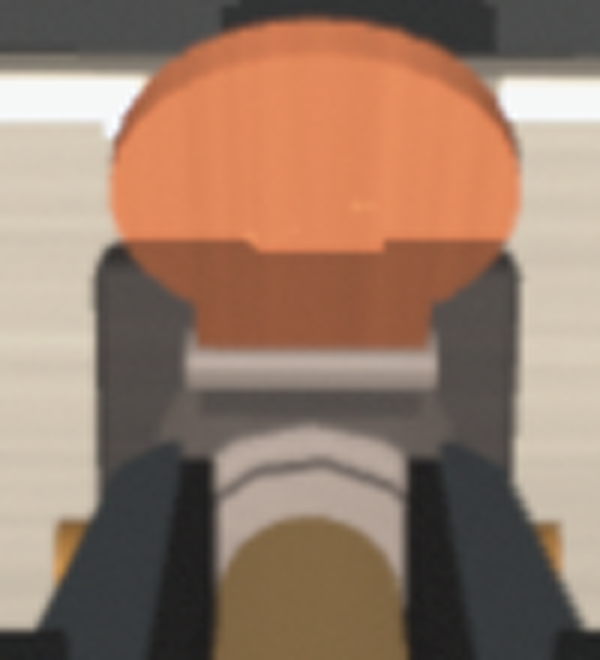

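View pics/c24.png

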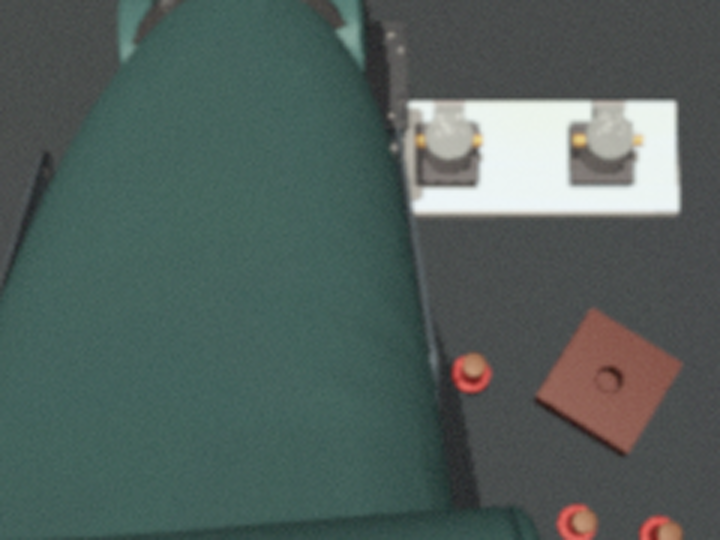

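```bash
python3 - <<'E'
from cell import *
print(job_done()); print(get_state()['contact_force'])
E
```

```text
the job is handed in; nothing more can be done
None
the job is handed in; nothing more can be done
```

I pushed the copper cap back past upright and took the horn-coloured ferrule out of the rosewood block. I then pressed it stud-down into that clamp and handed the job in at about 24 s with the gripper still holding it down.

**Last checks**
- **Seating:** the arm stopped hard at TCP z ≈ 0.057 m. That matches the flange-on-mouth height expected from the grasp. It did not move further under 53 N, and in the wrist picture the flange sits flush on the mouth.
- **Push and grip:** at hand-in the downward push was about 26 N and the grip was set to 60 N, with the fingers about 17 mm apart on the sleeve. The tool's tilt was back to within about 0.002 rad of its tilt at the grasp.
- **Cap and other objects:** the copper cap was at roughly 2.3 to 2.4 rad, judged from the pictures. The last pictures show both grey caps shut and the red look-alikes, block and brush in place. The arm partly hid the jar, chalk and pick, but no move went near them.

**What disagreed or was not seen**
- **Finger length:** the fingertips measured about 20 to 29 mm behind the reported TCP in the cameras and when touching the cap. The text puts the TCP at the tips, so I set all heights from the measured tips.
- **Snap not observed:** I never caught the force peak and drop, because force was only read at the end of each move. That it snapped in is inferred from the final height and the flush flange.
- **Side force:** about 11 N towards −x remained at hand-in. One earlier press reached 53 N down and 24 N sideways before I eased it.

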